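# Ready the sake-shop tasting counter: log the can, turn the crackers, stack the tumblers

## Robot

A 6-joint arm with a two-finger parallel gripper is mounted at the origin on the work surface. World frame = base frame: x ahead of the robot, y to its left, z up, the work surface at z = 0. Lengths are in mm, angles in rad, forces in N, time in s.
With the tool pointing down it reaches from about 275 to 750 mm from the base axis. Payload 10.2 kg.
Tool frame: the origin (TCP) lies on the centre line of the jaws, within the pads' length; the fingertips stand 17 mm ahead of it and the grasp point (between the pads) lies 2 mm behind it (ctrl.tip_extent is the distance from the TCP to the fingertips, in mm); z points along the fingers, y is the line along which they close (so a half turn about z gives the same grasp; the last joint's range is limited). The gripper opens to 85 mm and grips with 20 to 120 N. Pads are 22 mm wide; open, the fingers measure 114 mm over their backs; the gripper's body (76 mm by 85 mm) begins 54 mm behind the grasp point. The pads swing forward as they close: fully open they stand 13 mm farther back than shut.
Start: joints at [-1.567, 0.313, 1.498, -0, 1.331, -0.223], TCP at [118.038, -511.565, 248.294] pointing down, gripper open.
Joint ranges: [-2.94, 2.94], [-0.97, 2.17], [0.19, 2.56], [-1.23, 4.37], [0.02, 3.11], [-2.88, 2.88]. Speed limits (rad/s): [2.39, 2.39, 3.01, 3.14, 3.14, 3.14].

## Interface

Orientations are given as a unit quaternion [w, x, y, z].
In Python, from rig import sensors, capture, ctrl, cut_out, place_of gives the robot as it stands.
- The arm moves only by the shell command python3 -m jog 'ROWS' [FORCE]. ROWS is JSON, a list of rows, each a list of 3 entries, a list of its own where there are three numbers: the shift along the world's x, y, z in mm, then the turn, a rotation vector about the world's x, y, z in degrees, then the closure, from 0 (fully open) to 1 (shut). A call has exactly 8 rows; each row is the pose to reach, as a shift and turn from the pose commanded when the call began; what a row does not reach only later rows make up. A row lasts 1/12 s, in which the tool goes at most 41.7 mm and 7.16 degrees, less where a joint would pass 70% of its speed; a pose out of reach is approached as far as the arm can. A call with a gripper value outside its range is refused whole. The fingers move at their own pace and stop on an object; FORCE is the grip in N (left out, the last holds). Time passes only in rows, so rows that repeat a pose let the fingers close, or fill a call up. It gives the time, the measured TCP pose, the force and the opening at its end, in the units of the state.
- sensors.sense(): the state, without advancing time (a new reading comes with each control period).
- capture(name): name is "side" or "top" or "wrist"; returns a dict with "color" (480x640x3 uint8, blue, green, red), "z_map" (480x640 float32, mm along the optical axis (not along the pixel's ray), 0 where there is no reading), "camera_matrix" (3x3 intrinsics, pixels), "k1" (the pictures are not rectified: a ray, as slopes to the right and down, at radius r is drawn at 1 + k1 r^2 times it, then the intrinsics apply), "R" (3x3) and "t" (3): a world point X has camera coordinates R X + t. Camera axes: x right, y down, z forward; pixel columns grow to the right and rows downward; lengths in mm; the calibration is good to about 2 mm. A picture is of the moment at which its call begins.
- ctrl.finish_job(): hands the job in, once; it reports no verdict.
Trained networks look in a picture, given as the dict that the camera call returned (one of the last four; its "shot" number tells which), for a name from the list of things; names that differ only in an ending like _2 or _b are one class to them, and where a whole thing is asked for, a point or a joint stands for the part that bears it (a point fixed in the world has none). Each returns a list of dicts, best first, with "p" (0 to 1); they miss things now and then, are a little off and sometimes report something else, mostly with a low value. They report only what shows in the picture. A call takes as long as a camera call. They do not tell look-alikes from the thing itself.
- cut_out(picture, query): "region" (480x640 bool, what is visible of it) and "box" ([left, top, right, bottom] in pixels, round what is visible of it).
- place_of(picture, query): "centre" ([row, column] in pixels: a listed point, or the origin of a listed thing).
The state is a dict: "time_s": time; "joints": joint angles; "dq": joint speeds; "tau": joint torques, N m; "eef_pos": TCP position; "ee_rot": TCP orientation; "force": force on the tool from outside, world axes, zero at the start; "wrist_torque": the same for the moment, N m; "grip_width": opening from 0.0 (shut) to 1.0 (fully open).
Only numpy, scipy, OpenCV 4.12 (cv2) and the standard library are available. Lean on these libraries where they do the work, as an engineer would, in place of code of your own. Each camera call takes 0.05 s, during which the arm holds its last target. There are 200 camera calls.

## Task

Get the tasting counter ready for the next guest: log the opened sake can by turning it, upright on the scanner's plate, until the middle of its code label faces the scanner's window, and gather every used tumbler upright into the one on the black drip mat, one inside the other in a single stack, lowering each gently until it just sits and never jamming it in. Swing the empty wire turning rack back by its wooden bar until its loading leaf lies level, lay all the rice crackers flat on it, nori side down, side by side in the lanes, and only then swing the bar up and over to the guests' side again until the rack rests on its stop, so that the crackers tumble on to the catching leaf nori side up, and leave them lying there. Leave the other things on the counter where they are.

Things in the scene. Friction and masses are not known exactly. Their poses are not given: they have to be found in the camera images.
- cracker0_mid (a point): square rice cracker, 48 x 48 x 8 mm, 20 g, one of up to three alike (None if absent); a dark nori strip 32 mm wide runs across one face only. The point is its centre, x and y run along its sides, z points out of the PLAIN face: z up means nori down. It starts nori down on the 3 mm thick bamboo mat
- cracker1_mid (a point): square rice cracker, 48 x 48 x 8 mm, 20 g, one of up to three alike (None if absent); a dark nori strip 32 mm wide runs across one face only. The point is its centre, x and y run along its sides, z points out of the PLAIN face: z up means nori down. It starts nori down on the 3 mm thick bamboo mat
- cracker2_mid (a point): square rice cracker, 48 x 48 x 8 mm, 20 g, one of up to three alike (None if absent); a dark nori strip 32 mm wide runs across one face only. The point is its centre, x and y run along its sides, z points out of the PLAIN face: z up means nori down. It starts nori down on the 3 mm thick bamboo mat
- rack (a joint): swing of the turning rack about its pivot, rad. At 0 the loading leaf lies level on the robot's side; it grows as the bar is swung up and over, away from the robot, to the stop at 1.85 (where it starts), where the catching leaf lies nearly level (11 degrees down) on the guests' side. It balances at about 1.4: short of that it swings back to 0 by its own weight (0.45 kg, damped), beyond it to 1.85, and rests at either
- rack_bar (a point): centre of the rack's wooden handle bar: round, 12 mm thick, 136 mm long along this point's y, 180 mm from the pivot axis, level with it at joint 0. The gap from bar to loading leaf is 36 mm, open above and below. The bar is fixed to the rack and turns with it, so it rolls between fingers that do not turn. Axes swing with the rack: x from bar to pivot, z off the loading leaf's face
- lane0 (a point): middle of lane 0 of 3 (in order from -y to +y) on the upper face of the wire loading leaf, 85 mm from the pivot axis, 52 mm above the table at joint 0. x along the lane to the pivot, z off the face; swings with the rack. Lanes are 56 mm wide between wires 10 mm high; the leaf is 140 mm long, with a 10 mm lip at its free end
- lane1 (a point): middle of lane 1 of 3 (in order from -y to +y) on the upper face of the wire loading leaf, 85 mm from the pivot axis, 52 mm above the table at joint 0. x along the lane to the pivot, z off the face; swings with the rack. From the pivot axis rises the catching leaf, 58 mm long, leaning 5 degrees over the loading leaf, with like lanes and a 10 mm lip
- lane2 (a point): middle of lane 2 of 3 (in order from -y to +y) on the upper face of the wire loading leaf, 85 mm from the pivot axis, 52 mm above the table at joint 0. x along the lane to the pivot, z off the face; swings with the rack. A cracker leans on this leaf until the rack is past upright (about 1.75 rad), then falls over on to the catching leaf; it has done so a moment after the stop is reached
- pivot (a point): middle of the pivot axis on the rack's fixed stand, 52 mm above the table; does not swing. y along the axis, x level towards the guests' side. The stand's base is 230 x 208 x 5 mm, its cheeks 60 mm high, 99 mm either side
- cup0_mid (a point): the tumbler on the 4 mm thick black drip mat: white, tapered, 85 mm high, outside diameter 59 mm at the rim, 42 mm at the foot, wall 3.5 mm, 130 g. The point is on its axis half-way up, z up. One goes 50 to 55 mm into another and then sits on the taper, its rim 30 to 35 mm above the lower rim
- cup1_mid (a point): one of up to three used tumblers on the table (None if absent): white, tapered, 85 mm high, outside diameter 59 mm at the rim, 42 mm at the foot, wall 3.5 mm, 130 g. The point is on its axis half-way up, z up. One goes 50 to 55 mm into another and then sits on the taper, its rim 30 to 35 mm above the lower rim
- cup2_mid (a point): one of up to three used tumblers on the table (None if absent): white, tapered, 85 mm high, outside diameter 59 mm at the rim, 42 mm at the foot, wall 3.5 mm, 130 g. The point is on its axis half-way up, z up. One goes 50 to 55 mm into another and then sits on the taper, its rim 30 to 35 mm above the lower rim
- cup3_mid (a point): one of up to three used tumblers on the table (None if absent): white, tapered, 85 mm high, outside diameter 59 mm at the rim, 42 mm at the foot, wall 3.5 mm, 130 g. The point is on its axis half-way up, z up. One goes 50 to 55 mm into another and then sits on the taper, its rim 30 to 35 mm above the lower rim
- can_mid (a point): plain aluminium sake can, 62 mm across, 105 mm high, about 0.28 kg, upright on the scanner's plate; the point is on its axis half-way up. Its x axis points out through the middle of the paper code label (50 mm high, wrapped over 80 degrees of the side)
- can_code (a point): middle of the can's code label, on the can's side half-way up, 31 mm from its axis; turns with the can
- window (a point): middle of the upright dark window of the fixed counter scanner, 75 mm above the table. x points level INTO the window, away from the can; the can's axis stands about 79 mm in front of it (at x = -79 mm). The plate under the can is 6 mm thick; the head behind the window is 85 mm wide, its top 132 mm above the table
- carafe: blue ceramic carafe, 130 mm high, 72 mm wide, not needed; origin under its centre
- plum_jar: amber jar with brass lid, 85 mm high, 66 mm wide, not needed; origin under its centre
- sake: green sake bottle, 260 mm high, 76 mm wide, not needed; origin under its centre
- gift: wrapped gift box 100 x 160 x 45 mm, not needed; origin under its centre
- pick_dish: small white dish of wooden picks, 72 mm wide, 18 mm high, not needed; origin under its centre
Mind the look-alikes: they are no part of the job. Leave any green or purple look-alike of the part that bears cracker1_mid alone.

How it is judged (in metres and radians):
On the way, in this order (a step that is already met when the one before it is completed fails the run):
1. every cracker lies nori side down on the loading leaf, released, with the rack level (x of cracker0_mid in the frame of lane1 between -0.046 and 0.046 m and y of cracker0_mid in the frame of lane1 between -0.086 and 0.086 m and z of cracker0_mid in the frame of lane1 between -0.002 and 0.01 m and angle between each of cracker0_mid, cracker1_mid, cracker2_mid's own z axis and vertical below 0.15 rad and contact force between the fingers and cracker0 below 0.05 N and x of cracker1_mid in the frame of lane1 between -0.046 and 0.046 m and y of cracker1_mid in the frame of lane1 between -0.086 and 0.086 m and z of cracker1_mid in the frame of lane1 between -0.002 and 0.01 m and contact force between the fingers and cracker1 below 0.05 N and x of cracker2_mid in the frame of lane1 between -0.046 and 0.046 m and y of cracker2_mid in the frame of lane1 between -0.086 and 0.086 m and z of cracker2_mid in the frame of lane1 between -0.002 and 0.01 m and contact force between the fingers and cracker2 below 0.05 N and value of joint rack below 0.1 rad), for 0.2 s.
2. the rack has been tipped over to its stop and every cracker lies nori side up on the catching leaf (x of cracker0_mid in the frame of pivot between 0.004 and 0.066 m and y of cracker0_mid in the frame of pivot between -0.09 and 0.09 m and z of cracker0_mid in the frame of pivot between -0.022 and 0.014 m and angle between each of cracker0_mid, cracker1_mid, cracker2_mid's own z axis and vertical above 2.75 rad and x of cracker1_mid in the frame of pivot between 0.004 and 0.066 m and y of cracker1_mid in the frame of pivot between -0.09 and 0.09 m and z of cracker1_mid in the frame of pivot between -0.022 and 0.014 m and x of cracker2_mid in the frame of pivot between 0.004 and 0.066 m and y of cracker2_mid in the frame of pivot between -0.09 and 0.09 m and z of cracker2_mid in the frame of pivot between -0.022 and 0.014 m and value of joint rack above 1.78 rad), for 0.2 s.
At the end, for the whole second after the job is handed in: Rack on its far stop (joint above 1.78), every cracker on the catching leaf nori up (within 22 degrees, centre 4 to 66 mm past the pivot). Used tumblers nested upright (6 degrees, 6 mm off axis) on the drip-mat one. Can upright, code within 20 degrees of the window, 25 mm of its place. All at rest (all of step 2 and horizontal distance between each of cup1_mid, cup2_mid, cup3_mid and cup0_mid below 0.006 m and angle between each of cup1_mid, cup2_mid, cup3_mid, can_mid, cup0_mid's own z axis and vertical below 0.1 rad and (z of cup1_mid in the frame of cup0_mid between 0.024 and 0.044 m or z of cup1_mid in the frame of cup0_mid between 0.052 and 0.082 m or z of cup1_mid in the frame of cup0_mid between 0.08 and 0.118 m) and (z of cup2_mid in the frame of cup0_mid between 0.024 and 0.044 m or z of cup2_mid in the frame of cup0_mid between 0.052 and 0.082 m or z of cup2_mid in the frame of cup0_mid between 0.08 and 0.118 m) and (z of cup3_mid in the frame of cup0_mid between 0.024 and 0.044 m or z of cup3_mid in the frame of cup0_mid between 0.052 and 0.082 m or z of cup3_mid in the frame of cup0_mid between 0.08 and 0.118 m) and angle between the x axis of can_mid and the x axis of window, either way round below 0.35 rad and x of can_code in the frame of window between -0.078 and -0.025 m and y of can_mid in the frame of window between -0.025 and 0.025 m and x of can_mid in the frame of window between -0.105 and -0.055 m and z of can_mid in the frame of window between -0.035 and -0.01 m and linear speed of each of cracker0, cracker1, cracker2, cup0, cup1, cup2, cup3, can below 0.02 m/s); the robot touches nothing.
It fails at once if a thing that is not part of the job (carafe, jar, bottle, gift box, dish of picks) is pushed more than 4 cm or tipped over (distance of any of carafe, plum_jar, sake, gift, pick_dish from where it was at the start of the episode above 0.04 m or angle between any of carafe, plum_jar, sake, gift, pick_dish's own z axis and vertical above 0.35 rad).
It fails at once if a tumbler is jammed into another with more than 45 N ((contact force between cup0 and cup1 above 45 N and horizontal distance between cup0_mid and cup1_mid below 0.015 m) or (contact force between cup0 and cup2 above 45 N and horizontal distance between cup0_mid and cup2_mid below 0.015 m) or (contact force between cup0 and cup3 above 45 N and horizontal distance between cup0_mid and cup3_mid below 0.015 m) or (contact force between cup1 and cup2 above 45 N and horizontal distance between cup1_mid and cup2_mid below 0.015 m) or (contact force between cup1 and cup3 above 45 N and horizontal distance between cup1_mid and cup3_mid below 0.015 m) or (contact force between cup2 and cup3 above 45 N and horizontal distance between cup2_mid and cup3_mid below 0.015 m)).
Of cracker0, cracker1, cracker2 only 2 to 3 are there at a start; the rules pass over those that are not, and their reading is None.
Of cup1, cup2, cup3 only 2 to 3 are there at a start; the rules pass over those that are not, and their reading is None.
At some moment in a run one of cracker0, cracker1, cracker2 may be knocked a few centimetres aside while the robot is not near it.
It also fails if it takes over 210 s, if anything falls off the work surface, if the arm or the gripper's body presses on something with over 40 N, if the wrist force passes 120 N, or if a joint passes its speed limit or range.

## Working session

There is one attempt and no reset: what is moved stays moved. The work goes in short steps, Python scripts to look and compute and a shell command to move; the robot and the scene stay as the last step left them, time stands still between calls to the robot, and variables do not carry over. Pictures are saved under pics/ and viewed, on a budget of 14 in all, crops included, one or two more only if the job needs it, and the job is handed in when it is done.

```bash
ls; mkdir -p pics
cat > h.py <<'E'
import numpy as np, cv2, json
from rig import sensors, capture, ctrl, cut_out, place_of
def ray(p,uv):
    K=p["camera_matrix"];d=(np.array(uv,float)-[K[0][2],K[1][2]])/[K[0][0],K[1][1]]
    s=d.copy()
    for _ in range(20): s=d/(1+p["k1"]*(s@s))
    return np.array([s[0],s[1],1.])
def at_z(p,uv,z):
    R=np.array(p["R"]);t=np.array(p["t"]);c=-R.T@t;d=R.T@ray(p,uv)
    return c+d*(z-c[2])/d[2]
def proj(p,X):
    c=np.array(p["R"])@X+np.array(p["t"]);s=c[:2]/c[2];s=s*(1+p["k1"]*(s@s));K=p["camera_matrix"]
    return np.array([K[0][0]*s[0]+K[0][2],K[1][1]*s[1]+K[1][2]])
def by_depth(p,uv):
    z=p["z_map"][int(round(uv[1])),int(round(uv[0]))]
    return np.array(p["R"]).T@(ray(p,uv)*z-np.array(p["t"]))
def cloud(p,step=1):
    R=np.array(p["R"]);t=np.array(p["t"]);K=np.array(p["camera_matrix"])
    v,u=np.mgrid[0:480:step,0:640:step];z=p["z_map"][::step,::step]
    d=np.stack([(u-K[0,2])/K[0,0],(v-K[1,2])/K[1,1]],-1);s=d.copy()
    for _ in range(10): s=d/(1+p["k1"]*(s**2).sum(-1,keepdims=True))
    c=np.concatenate([s*z[...,None],z[...,None]],-1)
    X=(c-t)@R; X[z==0]=np.nan
    return X
E
python3 - <<'E'
from h import *
for n in ("top","side"):
    p=capture(n); cv2.imwrite(f"pics/{n}0.png",p["color"])
    print(n,np.array(p["R"]).round(3).tolist(),np.array(p["t"]).round(0),p["k1"],p["camera_matrix"][0][0])
    for q in ["cracker0_mid","cup1_mid","can_mid","can_code","window","rack_bar","lane0","lane2","pivot","carafe","plum_jar","sake","gift","pick_dish"]:
        for r in place_of(p,q)[:5]:
            uv=r["centre"][::-1]; 
            print(q,round(r["p"],2),np.round(uv,0),by_depth(p,uv).round(0))
print(sensors.sense())
E
```

```text
pics
top [[-0.021, -0.999, -0.024], [-0.982, 0.025, -0.186], [0.186, 0.019, -0.982]] [  25.  546. 1253.] -0.03777946299812969 495.3021214151634
cracker0_mid 0.77 [285. 282.] [447. 127.  13.]
cracker0_mid 0.57 [208. 323.] [343. 331.  17.]
can_mid 0.9 [485. 251.] [ 500. -383.  112.]
can_code 0.96 [476. 255.] [ 499. -376.   58.]
can_code 0.67 [502. 284.] [ 417. -412.  129.]
window 0.59 [499. 283.] [ 419. -407.  125.]
window 0.34 [389. 195.] [ 676. -160.   31.]
window 0.32 [209. 327.] [331. 332.   2.]
rack_bar 0.63 [396. 170.] [ 679. -156.  229.]
rack_bar 0.34 [286. 279.] [456. 125.   8.]
lane0 0.92 [367. 193.] [ 679. -100.   41.]
lane0 0.65 [410. 194.] [ 674. -214.   40.]
lane0 0.64 [389. 194.] [ 677. -159.   37.]
lane0 0.25 [245. 285.] [441. 234.  14.]
lane2 0.92 [367. 193.] [ 679. -100.   41.]
lane2 0.65 [410. 194.] [ 674. -214.   40.]
lane2 0.64 [389. 194.] [ 677. -159.   37.]
lane2 0.25 [245. 285.] [441. 234.  14.]
pivot 0.72 [387. 217.] [ 621. -154.    5.]
carafe 0.72 [270. 175.] [727. 160.  76.]
carafe 0.62 [249. 286.] [438. 224.  12.]
carafe 0.44 [397. 168.] [ 762. -190.   -5.]
c
[... 1515 characters left out ...]
1. 397.] [343. 336.   5.]
{'time_s': 1.5, 'joints': array([-1.56740557e+00,  3.12880563e-01,  1.49772647e+00,  2.45418383e-05,
        1.33102920e+00, -2.23446948e-01]), 'dq': array([ 0.00081106, -0.00187126,  0.00018205,  0.00090088,  0.00097675,
       -0.0002005 ]), 'tau': array([ 7.93051040e-04, -4.12158215e+01, -2.59906143e+01, -1.27866629e-04,
        4.42248011e-04,  8.54111875e-06]), 'eef_pos': array([ 118.04089008, -511.54749335,  248.29415097]), 'ee_rot': array([-2.03511980e-05,  9.93575303e-01,  1.13172947e-01,  1.42406263e-05]), 'force': array([ 0.23165879,  0.07240978, -0.41175819]), 'wrist_torque': array([-0.00046523,  0.01826792,  0.03154308]), 'grip_width': 1.001371832826213}
```

View pics/top0.png

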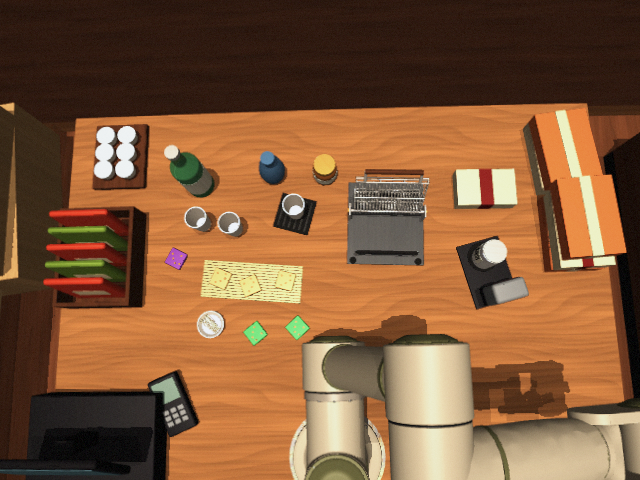

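View pics/side0.png

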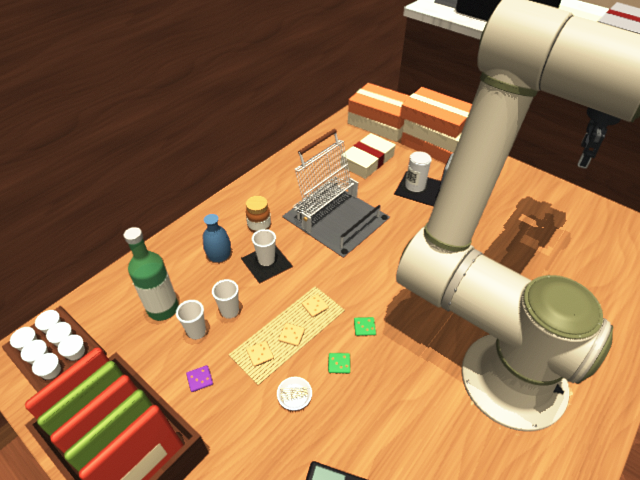

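Run:
```python
from h import *
print(ctrl.tip_extent)
for n in ("top","side"):
    p=capture(n); X=cloud(p)
    print(n)
    for q,zt in [("cracker0_mid",11),("cup1_mid",85),("can_mid",111)]:
        for r in cut_out(p,q)[:6]:
            m=r["region"]; P=X[m]; P=P[~np.isnan(P[:,0])]
            if len(P)<10: continue
            cs,_=cv2.findContours(m.astype(np.uint8),cv2.RETR_EXTERNAL,cv2.CHAIN_APPROX_NONE)
            c=max(cs,key=len)[:,0]; W=np.array([at_z(p,uv,zt)[:2] for uv in c],np.float32)
            rr=cv2.minAreaRect(W)
            T=P[abs(P[:,2]-zt)<5]
            circ=""
            if zt>50 and len(T)>10:
                T=T[:,:2].astype(np.float32); circ=str(np.round(cv2.minEnclosingCircle(T),0) if 0 else [np.round(x,0) for x in cv2.minEnclosingCircle(T)])
            print(q,round(r["p"],2),r["box"],"rect",np.round(rr[0],0),np.round(rr[1],0),round(rr[2],0),"top",circ, "zmax",np.percentile(P[:,2],95).round(0))
    # rack cloud
    m=(X[...,0]>380)&(X[...,0]<800)&(X[...,1]>-300)&(X[...,1]<-30)&(X[...,2]>3)
    P=X[m]; c=p["color"][m].astype(int)
    for a,b in [(3,12),(50,70),(70,110),(110,180),(215,245)]:
        k=(P[:,2]>a)&(P[:,2]<b); 
        if k.sum()>5: print(a,b,k.sum(),np.percentile(P[k],[2,50,98],axis=0).round(0).tolist(), [np.round(x,1) for x in cv2.minAreaRect(P[k][:,:2].astype(np.float32))[:2]],cv2.minAreaRect(P[k][:,:2].astype(np.float32))[2])
    # plate of stand, black base: pixels dark z 3..8
```

```text
17.0
top
cracker0_mid 0.81 [275.1, 270.4, 295.1, 293.6] rect [451. 127.] [51. 51.] 73.0 top  zmax 14.0
cup1_mid 0.19 [271.6, 270.4, 296.5, 294.2] rect [443. 120.] [45. 44.] 73.0 top  zmax 14.0
can_mid 0.87 [471.5, 236.5, 507.5, 271.3] rect [ 494. -393.] [62. 91.] 27.0 top [array([ 501., -407.]), np.float64(31.0)] zmax 115.0
3 12 3627 [[406.0, -285.0, 3.0], [574.0, -149.0, 5.0], [772.0, -43.0, 10.0]] [array([ 590.2, -165. ]), array([269.6, 418.9])] 89.94364166259766
50 70 373 [[517.0, -250.0, 50.0], [628.0, -161.0, 56.0], [687.0, -48.0, 68.0]] [array([ 600.4, -147. ]), array([209.4, 175.3])] 87.17142486572266
70 110 214 [[627.0, -237.0, 71.0], [636.0, -153.0, 90.0], [650.0, -62.0, 108.0]] [array([ 640.4, -149.5]), array([177.2,  26.1])] 86.4271240234375
110 180 472 [[639.0, -237.0, 112.0], [651.0, -153.0, 142.0], [667.0, -63.0, 179.0]] [array([ 655. , -150.1]), array([177.6,  32.5])] 87.5362319946289
215 245 317 [[668.0, -217.0, 219.0], [675.0, -151.0, 229.0], [683.0, -84.0, 233.0]] [array([ 676. , -150.9]), array([137.7,  14.3])] 86.58012390136719
side
cracker0_mid 0.9 [302.8, 295.9,
[... 564 characters left out ...]
0, -137.0, 5.0], [727.0, -43.0, 9.0]] [array([ 591.7, -165.1]), array([416.2, 269.2])] 0.3119649589061737
50 70 357 [[518.0, -247.0, 50.0], [629.0, -136.0, 57.0], [688.0, -45.0, 69.0]] [array([ 601.6, -145.6]), array([210. , 176.3])] 86.55794525146484
70 110 294 [[628.0, -236.0, 71.0], [637.0, -144.0, 91.0], [652.0, -61.0, 109.0]] [array([ 640.7, -149.5]), array([179.4,  24.6])] 86.66447448730469
110 180 608 [[639.0, -236.0, 112.0], [653.0, -145.0, 144.0], [669.0, -61.0, 179.0]] [array([ 656.9, -149.6]), array([179.7,  35.9])] 88.21444702148438
215 245 222 [[669.0, -219.0, 217.0], [674.0, -143.0, 229.0], [683.0, -82.0, 233.0]] [array([ 675.3, -150.6]), array([138.4,  14.3])] 86.4722900390625
```

Run:
```python
from h import *
ims=[]
for n,b in (("top",(450,230,540,310)),("side",(380,135,470,215))):
    p=capture(n); X=cloud(p)
    l,t,r,bt=b; ims.append(cv2.resize(p["color"][t:bt,l:r],None,fx=4.4,fy=4.4,interpolation=cv2.INTER_CUBIC))
    for r in place_of(p,"can_code")[:2]: print(n,"code",r["p"],at_z(p,r["centre"][::-1],58.5).round(0),np.round(r["centre"],1))
    for r in place_of(p,"window")[:1]: print(n,"win",r["p"],at_z(p,r["centre"][::-1],75).round(0))
    m=(X[...,0]>330)&(X[...,0]<480)&(X[...,1]>-520)&(X[...,1]<-340)&(X[...,2]>122)&(X[...,2]<142)
    P=X[m]; 
    if len(P)>5:
        P=P[:,:2]; print("head",len(P),[np.round(x,1) for x in cv2.minAreaRect(P.astype(np.float32))])
    m=(X[...,0]>380)&(X[...,0]<580)&(X[...,1]>-520)&(X[...,1]<-320)&(abs(X[...,2]-6)<4)&(p["color"].max(-1)<60)
    P=X[m][:,:2]; print("plate",len(P),[np.round(x,1) for x in cv2.minAreaRect(P.astype(np.float32))])
    m=(X[...,0]>520)&(X[...,0]<700)&(X[...,1]>60)&(X[...,1]<450)&(X[...,2]>78)&(X[...,2]<95)
    k,lab,st,ce=cv2.connectedComponentsWithStats(cv2.morphologyEx(m.astype(np.uint8),cv2.MORPH_CLOSE,np.ones((3,3))))
    for i in range(1,k):
        s=(lab==i)&m
        if s.sum()>15:
            c=cv2.minEnclosingCircle(X[s][:,:2].astype(np.float32)); print("rim",s.sum(),np.round(c[0],1),round(c[1],1),X[s][:,2].max().round(0))
cv2.imwrite("pics/can0.png",np.hstack(ims))
```

```text
top code 0.74 [ 503. -375.   58.] [253.9 475.9]
top code 0.3 [737. 152.  58.] [173.  273.5]
top win 0.66 [ 422. -417.   75.]
head 693 [array([ 402. , -430.8]), array([50.9, 84.1]), np.float64(13.9)]
plate 1150 [array([ 468.7, -412.9]), array([160.2, 118.6]), np.float64(15.1)]
rim 37 [697.5 362. ] 20.9 95.0
rim 123 [641.9  98.5] 29.6 95.0
rim 109 [616.  354.4] 29.8 90.0
rim 113 [598.7 266.9] 29.1 89.0
side code 0.93 [ 509. -370.   58.] [176.9 409.3]
side win 0.58 [ 440. -436.   75.]
head 56 [array([ 423.1, -419.4]), array([ 9.3, 79.7]), np.float64(16.1)]
plate 588 [array([ 486.9, -403.9]), array([119.4, 120.1]), np.float64(14.9)]
rim 192 [642.5  99.2] 30.6 93.0
rim 169 [600.7 270. ] 31.0 91.0
rim 93 [699.3 366.1] 23.0 95.0
rim 178 [617.6 357.2] 29.8 90.0
```

View pics/can0.png

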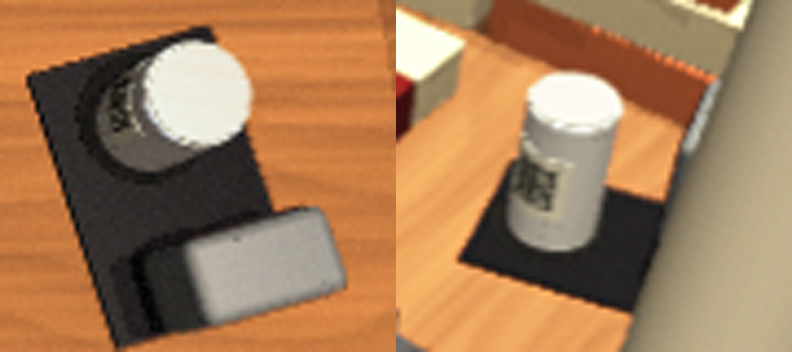

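```bash
python3 -m jog '[[[38,10,0],[0,0,-3],0],[[76,22,0],[0,0,-6],0],[[114,33,0],[0,0,-9],0],[[152,44,0],[0,0,-12],0],[[190,55,0],[0,0,-15],0],[[228,66,0],[0,0,-18],0],[[266,77,0],[0,0,-21],0],[[300,88,0],[0,0,-23],0]]' 40
python3 -m jog '[[[30,5,-10],[0,0,0],0],[[50,10,-20],[0,0,0],0],[[70,15,-25],[0,0,0],0],[[83,18,-30],[0,0,0],0],[[83,18,-30],[0,0,0],0],[[83,18,-30],[0,0,0],0],[[83,18,-30],[0,0,0],0],[[83,18,-30],[0,0,0],0]]'
python3 - <<'E'
from h import *
p=capture("wrist"); cv2.imwrite("pics/w0.png",p["color"])
s=sensors.sense(); print(s["eef_pos"],s["ee_rot"],s["joints"].round(2)); print("cam",-np.array(p["R"]).T@np.array(p["t"]),np.array(p["R"]).round(2).tolist(),p["camera_matrix"][0][0])
X=cloud(p); m=abs(X[...,2]-111)<5; print(m.sum())
if m.sum()>50: print(cv2.minEnclosingCircle(X[m&(X[...,0]>440)][:,:2].astype(np.float32)))
for q in("can_mid","can_code"): print(q,[(r["p"],r["centre"]) for r in place_of(p,q)])
E
```

```text
time_s: 2.87
eef_pos: [420.2, -422.5, 248.3]
ee_rot: [0.0, 0.996, -0.088, 0.0]
force: [-1.1, -0.7, -0.4]
grip_width: 0.998
time_s: 3.53
eef_pos: [500.2, -406.3, 219.0]
ee_rot: [0.0, 0.996, -0.088, 0.0]
force: [-0.9, -0.3, 0.3]
grip_width: 0.997
[ 500.2472009  -406.21794195  218.99012202] [ 3.54319937e-04  9.96136236e-01 -8.78203005e-02  2.63008010e-04] [-0.86  0.6   1.14 -0.    1.4   0.88]
cam [ 567.27152728 -417.54681529  345.1781358 ] [[-0.17, -0.98, 0.0], [-0.95, 0.17, 0.27], [-0.27, 0.05, -0.96]] 400.8613348384719
11377
((534.0205688476562, -480.854736328125), 112.2876205444336)
can_mid []
can_code [(0.67, [219.8, 279.5])]
```

View pics/w0.png

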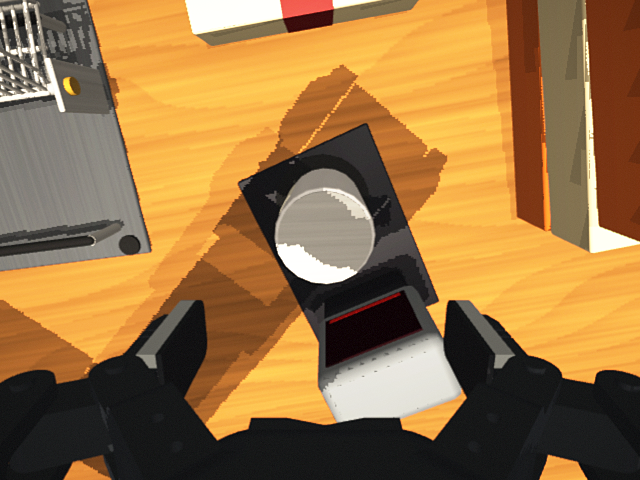

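Run:
```python
from h import *
p=capture("wrist"); X=cloud(p)
m=(abs(X[...,2]-111)<6); m[:, :240]=0; m[:,420:]=0; m[:150]=0; m[290:]=0
c,r=cv2.minEnclosingCircle(X[m][:,:2].astype(np.float32)); print(np.round(c,1),r,at_z(p,(325,236),111))
P=[at_z(p,u,75) for u in ((328,327),(402,292))]; print(P)  # top edge of window
```

```text
[ 502.3 -405.7] 30.844812393188477 [ 503.01030251 -406.03354804  111.        ]
[array([ 423.16125876, -394.19744102,   75.        ]), array([ 441.60264521, -452.12008248,   75.        ])]
```

```bash
python3 -m jog '[[[2,0,-20],[0,0,0],0],[[2,0,-40],[0,0,0],0],[[2,0,-60],[0,0,0],0],[[2,0,-80],[0,0,0],0],[[2,0,-95],[0,0,0],0],[[2,0,-108],[0,0,0],0],[[2,0,-116],[0,0,0],0],[[2,0,-121],[0,0,0],0]]' 30
python3 -m jog '[[[0,0,0],[0,0,0],0.3],[[0,0,0],[0,0,0],0.5],[[0,0,0],[0,0,0],0.5],[[0,0,0],[0,0,0],0.5],[[0,0,0],[0,0,0],0.5],[[0,0,0],[0,0,0],0.5],[[0,0,0],[0,0,0],0.5],[[0,0,0],[0,0,0],0.5]]' 30
```

```text
time_s: 4.4
eef_pos: [502.7, -405.5, 96.5]
ee_rot: [-0.0, 0.996, -0.087, -0.0]
force: [-0.4, -0.0, 0.1]
grip_width: 1.0
time_s: 5.07
eef_pos: [503.3, -406.0, 98.3]
ee_rot: [0.001, 0.996, -0.087, 0.001]
force: [-0.7, -0.6, 6.2]
grip_width: 0.715
```

```bash
python3 -m jog '[[[0,0,1.5],[0,0,4],0.5],[[0,0,1.5],[0,0,9],0.5],[[0,0,1.5],[0,0,14],0.5],[[0,0,1.5],[0,0,19],0.5],[[0,0,1.5],[0,0,24],0.5],[[0,0,1.5],[0,0,29],0.5],[[0,0,1.5],[0,0,34],0.5],[[0,0,1.5],[0,0,38],0.5]]'
python3 -m jog '[[[0,0,0],[0,0,4],0.5],[[0,0,0],[0,0,9],0.5],[[0,0,0],[0,0,14],0.5],[[0,0,0],[0,0,19],0.5],[[0,0,0],[0,0,24],0.5],[[0,0,0],[0,0,29],0.5],[[0,0,0],[0,0,34],0.5],[[0,0,0],[0,0,38],0.5]]'
python3 -m jog '[[[0,0,0],[0,0,4],0.5],[[0,0,0],[0,0,9],0.5],[[0,0,0],[0,0,14],0.5],[[0,0,0],[0,0,19],0.5],[[0,0,0],[0,0,24],0.5],[[0,0,0],[0,0,29],0.5],[[0,0,0],[0,0,34],0.5],[[0,0,0],[0,0,38],0.5]]'
python3 -m jog '[[[0,0,0],[0,0,0],0.5],[[0,0,-1],[0,0,0],0.5],[[0,0,-1],[0,0,0],0.2],[[0,0,-1],[0,0,0],0],[[0,0,-1],[0,0,0],0],[[0,0,-1],[0,0,0],0],[[0,0,15],[0,0,0],0],[[0,0,40],[0,0,0],0]]'
python3 -m jog '[[[0,0,35],[0,0,0],0],[[0,0,70],[0,0,0],0],[[0,0,105],[0,0,0],0],[[0,0,130],[0,0,0],0],[[0,0,140],[0,0,0],0],[[0,0,140],[0,0,0],0],[[0,0,140],[0,0,0],0],[[0,0,140],[0,0,0],0]]'
python3 - <<'E'
from h import *
p=capture("wrist"); cv2.imwrite("pics/w1.png",p["color"])
X=cloud(p); P=X[abs(X[...,2]-111)<5]; P=P[(abs(P[:,0]-502)<50)&(abs(P[:,1]+405)<50)]; print(cv2.minEnclosingCircle(P[:,:2].astype(np.float32)))
print("code",[(r["p"],r["centre"]) for r in place_of(p,"can_code")])
for n in("top","side"):
  p=capture(n);print(n,[(r["p"],r["centre"],at_z(p,r["centre"][::-1],58.5).round()) for r in place_of(p,"can_code")])
E
```

```text
time_s: 5.73
eef_pos: [503.0, -404.9, 98.3]
ee_rot: [-0.001, 0.97, 0.244, -0.0]
force: [1.0, 0.9, -2.7]
grip_width: 0.716
time_s: 6.4
eef_pos: [502.7, -404.8, 98.3]
ee_rot: [-0.001, 0.837, 0.546, -0.0]
force: [-1.3, 2.5, 0.3]
grip_width: 0.715
time_s: 7.07
eef_pos: [502.5, -405.0, 98.3]
ee_rot: [-0.001, 0.614, 0.789, 0.0]
force: [-1.6, 0.9, -0.0]
grip_width: 0.716
time_s: 7.73
eef_pos: [502.2, -404.7, 136.7]
ee_rot: [-0.003, 0.616, 0.788, 0.001]
force: [0.1, -0.4, 0.0]
grip_width: 0.999
time_s: 8.4
eef_pos: [502.7, -405.2, 276.3]
ee_rot: [-0.002, 0.616, 0.788, 0.0]
force: [0.3, 0.4, 0.0]
grip_width: 1.001
((503.14910888671875, -405.4967346191406), 31.045452117919922)
code [(0.58, [209.0, 289.4])]
top []
side []
```

View pics/w1.png

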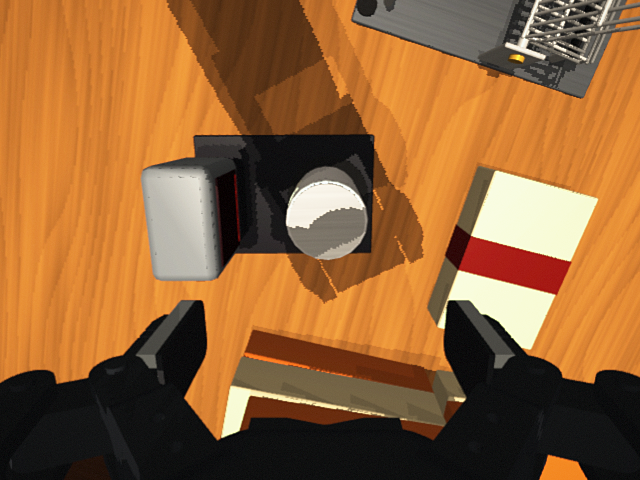

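```bash
python3 -m jog '[[[-8,-17,-12],[0,0,0],0],[[-16,-34,-24],[0,0,0],0],[[-24,-51,-36],[0,0,0],0],[[-32,-68,-48],[0,0,0],0],[[-40,-84,-60],[0,0,0],0],[[-40,-84,-60],[0,0,0],0],[[-40,-84,-60],[0,0,0],0],[[-40,-84,-60],[0,0,0],0]]'
python3 - <<'E'
from h import *
p=capture("wrist"); cv2.imwrite("pics/w2.png",p["color"])
print("cam",-np.array(p["R"]).T@np.array(p["t"]))
print("code",[(r["p"],r["centre"],at_z(p,r["centre"][::-1],58.5).round()) for r in place_of(p,"can_code")], proj(p,np.array([473,-413,58.5])))
E
python3 -m jog '[[[25,40,10],[0,0,-2],0],[[50,80,20],[0,0,-4],0],[[70,115,30],[0,0,-6],0],[[90,150,40],[0,0,-8],0],[[110,185,50],[0,0,-10],0],[[130,220,60],[0,0,-12],0],[[150,250,70],[0,0,-14],0.2],[[170,280,75],[0,0,-17],0.4]]'
python3 -m jog '[[[20,25,10],[0,0,0],0.5],[[40,50,10],[0,0,0],0.5],[[43,58,10],[0,0,0],0.5],[[43,58,10],[0,0,0],0.5],[[43,58,10],[0,0,0],0.5],[[43,58,10],[0,0,0],0.5],[[43,58,10],[0,0,0],0.5],[[43,58,10],[0,0,0],0.5]]'
python3 - <<'E'
from h import *
p=capture("wrist"); s=sensors.sense(); print(s["eef_pos"],s["ee_rot"],s["joints"].round(2),s["grip_width"])
X=cloud(p); P=X[(X[...,2]>215)&(X[...,2]<245)&(X[...,0]>640)&(X[...,0]<710)&(abs(X[...,1]+151)<90)];print(len(P),cv2.minAreaRect(P[:,:2].astype(np.float32)),np.percentile(P[:,2],[5,50,95]))
cv2.imwrite("pics/w3.png",p["color"])
E
```

```text
time_s: 9.37
eef_pos: [463.5, -489.3, 219.3]
ee_rot: [0.0, 0.616, 0.788, 0.0]
force: [0.3, 0.2, -0.6]
grip_width: 1.001
cam [ 446.08418297 -421.78280016  345.42281238]
code [(0.92, [119.2, 364.1], array([ 472., -413.,   58.]))] [365.44761934 119.92702923]
time_s: 10.13
eef_pos: [632.4, -209.4, 295.8]
ee_rot: [0.001, 0.726, 0.688, 0.0]
force: [0.5, -0.5, 0.3]
grip_width: 0.745
time_s: 10.8
eef_pos: [673.9, -155.2, 303.6]
ee_rot: [0.0, 0.726, 0.688, -0.0]
force: [0.3, 0.1, -0.3]
grip_width: 0.499
[ 674.02062097 -154.95919719  303.58786423] [1.26258292e-04 7.25863410e-01 6.87838857e-01 2.68661833e-05] [-0.39  0.7   0.76 -0.    1.68 -0.34] 0.5009513030010273
5688 ((676.1679077148438, -150.12339782714844), (138.1404266357422, 13.053961753845215), 87.36264038085938) [227.21765194 230.63200617 232.15611841]
```

View pics/w2.png

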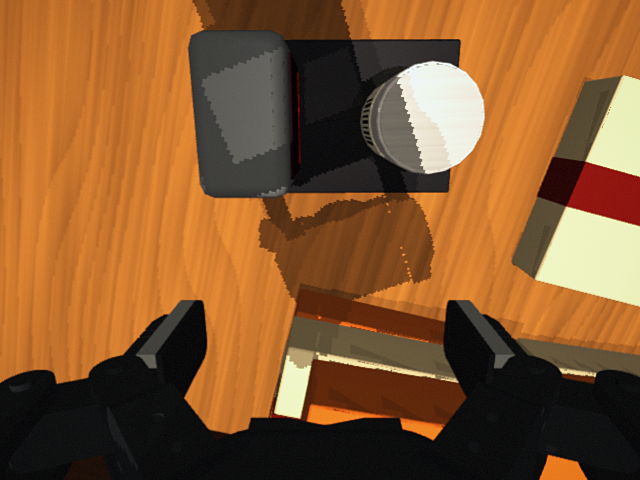

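```bash
python3 -m jog '[[[2,5,-15],[0,0,0],0.5],[[2,5,-30],[0,0,0],0.5],[[2,5,-45],[0,0,0],0.5],[[2,5,-60],[0,0,0],0.5],[[2,5,-72],[0,0,0],0.5],[[2,5,-80],[0,0,0],0.5],[[2,5,-80],[0,0,0],0.7],[[2,5,-80],[0,0,0],0.8]]' 20
python3 -m jog '[[[-7,0,2],[0,0,0],0.82],[[-18,1,4],[0,0,0],0.82],[[-31,2,6],[0,0,0],0.82],[[-44,3,7],[0,0,0],0.82],[[-57,3,7],[0,0,0],0.82],[[-70,4,6],[0,0,0],0.82],[[-84,5,4],[0,0,0],0.82],[[-98,6,0],[0,0,0],0.82]]'
python3 -m jog '[[[-17,1,-5],[0,0,0],0.82],[[-33,2,-13],[0,0,0],0.82],[[-49,3,-22],[0,0,0],0.82],[[-63,4,-33],[0,0,0],0.82],[[-77,5,-44],[0,0,0],0.82],[[-89,5,-57],[0,0,0],0.82],[[-100,6,-71],[0,0,0],0.82],[[-109,7,-86],[0,0,0],0.82]]'
python3 -m jog '[[[-8,0,-17],[0,0,0],0.82],[[-14,1,-34],[0,0,0],0.82],[[-19,1,-52],[0,0,0],0.82],[[-22,1,-69],[0,0,0],0.82],[[-23,1,-80],[0,0,0],0.82],[[-23,1,-87],[0,0,0],0.82],[[-23,1,-87],[0,0,0],0.82],[[-23,1,-87],[0,0,0],0.82]]'
python3 - <<'E'
from h import *
p=capture("side"); cv2.imwrite("pics/s1.png",p["color"])
E
```

```text
time_s: 11.52
eef_pos: [676.4, -149.3, 223.7]
ee_rot: [0.0, 0.726, 0.688, 0.0]
force: [0.6, 0.2, 0.6]
grip_width: 0.228
time_s: 12.18
eef_pos: [578.3, -143.3, 225.0]
ee_rot: [0.002, 0.725, 0.688, 0.001]
force: [0.9, -0.6, 0.7]
grip_width: 0.177
time_s: 12.85
eef_pos: [469.3, -136.4, 138.1]
ee_rot: [0.001, 0.725, 0.688, 0.0]
force: [-0.1, -0.2, -1.0]
grip_width: 0.181
time_s: 13.52
eef_pos: [447.0, -135.4, 51.0]
ee_rot: [0.001, 0.725, 0.688, 0.0]
force: [0.3, 1.5, 0.5]
grip_width: 0.181
```

View pics/s1.png

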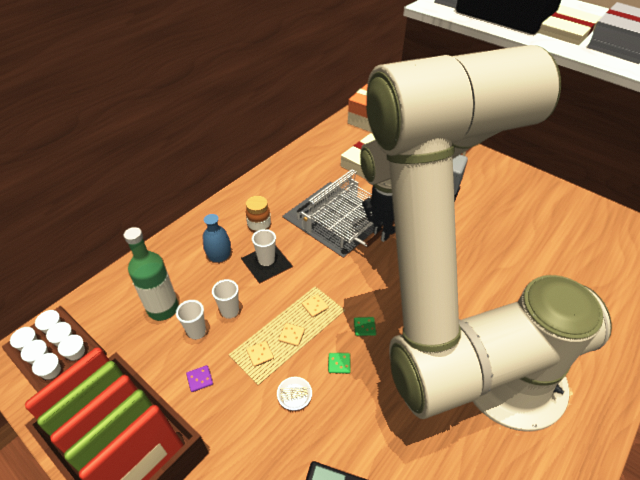

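```bash
python3 -m jog '[[[0,0,0],[0,0,0],0.75],[[0,0,15],[0,0,0],0.75],[[0,0,40],[0,0,0],0.7],[[0,0,75],[0,0,0],0.6],[[0,0,110],[0,0,0],0.5],[[0,0,150],[0,0,0],0.4],[[0,0,180],[0,0,0],0.4],[[0,0,200],[0,0,0],0.4]]'
python3 -m jog '[[[20,-20,0],[0,0,0],0.4],[[40,-40,0],[0,0,0],0.4],[[60,-60,0],[0,0,0],0.4],[[60,-80,0],[0,0,0],0.4],[[60,-80,0],[0,0,0],0.4],[[60,-80,0],[0,0,0],0.4],[[60,-80,0],[0,0,0],0.4],[[60,-80,0],[0,0,0],0.4]]'
python3 - <<'E'
from h import *
p=capture("wrist"); cv2.imwrite("pics/w4.png",p["color"]);X=cloud(p)
pv=np.array([626,-147.5]);a=np.radians(-3.2);xh=np.array([np.cos(a),np.sin(a)]);yh=np.array([-xh[1],xh[0]])
L=(X[...,:2]-pv)@np.stack([xh,yh],1)
m=(X[...,2]>44)&(X[...,2]<75)&(L[...,0]>-200)&(L[...,0]<20)&(abs(L[...,1])<105)
P=np.c_[L[m],X[m][:,2]]
print(len(P)); b=P[(P[:,0]<-165)]; print("bar",len(b),cv2.minAreaRect(b[:,:2].astype(np.float32)),np.percentile(b[:,2],[50,95]))
hi=P[(P[:,2]>57)&(P[:,0]>-125)&(P[:,0]<-25)]
h,e=np.histogram(hi[:,1],np.arange(-105,106,5)); print([(int(a),int(c)) for a,c in zip(e,h)])
lo=P[(P[:,2]>44)&(P[:,2]<57)&(P[:,0]>-165)];print("leaf x",np.percentile(lo[:,0],[0,1,50,99]),"z",np.percentile(lo[:,2],[5,50,95]))
E
python3 -m jog '[[[-20,40,0],[0,0,0],0.4],[[-30,80,0],[0,0,0],0.4],[[-40,120,0],[0,0,0],0.4],[[-50,160,0],[0,0,0],0.4],[[-60,200,0],[0,0,0],0.4],[[-67,240,0],[0,0,0],0.4],[[-67,280,0],[0,0,0],0.4],[[-67,315,0],[0,0,0],0.4]]'
python3 -m jog '[[[0,20,0],[0,0,0],0.3],[[0,30,0],[0,0,0],0.3],[[0,30,0],[0,0,0],0.3],[[0,30,0],[0,0,0],0.3],[[0,30,0],[0,0,0],0.3],[[0,30,0],[0,0,0],0.3],[[0,30,0],[0,0,0],0.3],[[0,30,0],[0,0,0],0.3]]'
python3 - <<'E'
from h import *
p=capture("wrist"); cv2.imwrite("pics/w5.png",p["color"])
s=sensors.sense();print(s["eef_pos"],s["joints"].round(2))
for r in cut_out(p,"cracker0_mid"):
    m=r["region"];cs,_=cv2.findContours(m.astype(np.uint8),cv2.RETR_EXTERNAL,cv2.CHAIN_APPROX_NONE)
    c=max(cs,key=len)[:,0]; W=np.array([at_z(p,uv,11)[:2] for uv in c],np.float32);rr=cv2.minAreaRect(W)
    print(round(r["p"],2),np.round(r["box"]),np.round(rr[0],1),np.round(rr[1],1),round(rr[2],1))
E
```

```text
time_s: 14.23
eef_pos: [446.9, -135.2, 254.5]
ee_rot: [0.003, 0.725, 0.688, 0.001]
force: [0.5, -0.1, -0.5]
grip_width: 0.598
time_s: 14.9
eef_pos: [506.3, -214.2, 250.8]
ee_rot: [0.0, 0.725, 0.689, 0.0]
force: [-0.4, -0.2, -0.1]
grip_width: 0.598
24028
bar 3133 ((-174.7694549560547, -2.065704345703125), (20.33344268798828, 138.32765197753906), 0.4913993775844574) [57.38546368 59.21595799]
[(-105, 0), (-100, 0), (-95, 5), (-90, 382), (-85, 0), (-80, 0), (-75, 0), (-70, 0), (-65, 0), (-60, 0), (-55, 0), (-50, 0), (-45, 0), (-40, 0), (-35, 248), (-30, 148), (-25, 0), (-20, 0), (-15, 0), (-10, 0), (-5, 0), (0, 0), (5, 0), (10, 0), (15, 0), (20, 0), (25, 494), (30, 0), (35, 0), (40, 0), (45, 0), (50, 0), (55, 0), (60, 0), (65, 0), (70, 0), (75, 0), (80, 0), (85, 0), (90, 0), (95, 0), (100, 0)]
leaf x [-164.98657683 -158.38205999  -70.62717383    4.06741475] z [48.52336403 51.94860556 54.60146597]
time_s: 15.62
eef_pos: [438.2, 102.7, 251.0]
ee_rot: [0.0, 0.725, 0.689, 0.001]
force: [1.5, -0.3, -0.7]
grip_width: 0.599
time_s: 16.28
eef_pos: [439.6, 129.3, 250.3]
ee_rot: [0.0, 0.726, 0.688, -0.0]
force: [-0.4, -0.3, 0.2]
grip_width: 0.699
[439.52493618 129.45735254 250.30925239] [ 0.03  0.16  1.68 -0.    1.3   0.08]
0.91 [312. 171. 368. 233.] [452.3 129.4] [47.9 47.8] 74.5
```

View pics/w4.png

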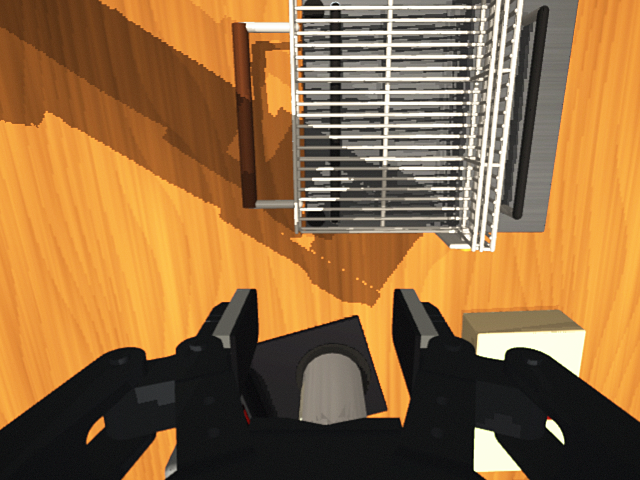

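View pics/w5.png

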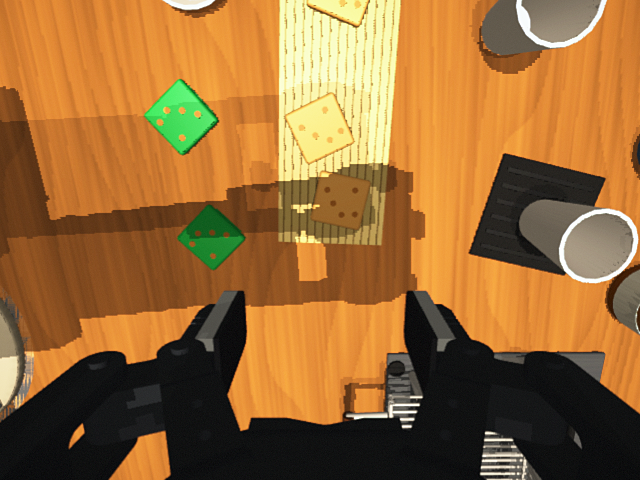

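Run:
```python
from h import *
p=capture("wrist");X=cloud(p)
s=sensors.sense();e=s["eef_pos"];print(e,s["grip_width"])
for sl in (np.s_[285:360,190:246],np.s_[285:360,400:460]):
    P=X[sl].reshape(-1,3);P=P[(P[:,2]>150)]; D=P-e; print(len(P),D[:,2].min(),np.percentile(D[:,2],[1,3,50]), D[D[:,2]<np.percentile(D[:,2],5)].mean(0))
g=cv2.cvtColor(p["color"],cv2.COLOR_BGR2HSV)
W=np.array([at_z(p,u,11)[:2] for u in ((285,120),(331,93),(354,136),(310,163))],np.float32);print(cv2.minAreaRect(W),W.mean(0))
W=np.array([at_z(p,u,11)[:2] for u in ((321,172),(371,182),(358,230),(311,219))],np.float32);print(cv2.minAreaRect(W),W.mean(0))
pt=capture("top")
for r in cut_out(pt,"cracker0_mid"): print(r["p"],np.round(r["box"]),at_z(pt,[(r["box"][0]+r["box"][2])/2,(r["box"][1]+r["box"][3])/2],11).round())
for u in ((220,279),(250,284),(286,281)): print(at_z(pt,u,11).round())
cv2.imwrite("pics/t1.png",cv2.resize(pt["color"][240:320,190:320],None,fx=5,fy=5))
```

```text
[439.49230625 129.71082629 250.31981454] 0.6997741303389511
3241 -12.229094002820432 [-9.77182167 -7.62489936 12.22119137] [-30.81815893   3.64181071  -8.35429423]
3256 -12.560239357081798 [-10.18366219  -8.13227328  12.21964163] [29.61739707  0.18071873 -8.65052506]
((438.2916259765625, 194.86224365234375), (45.96760559082031, 42.98761749267578), 27.00838851928711) [438.23438 194.84412]
((453.1927795410156, 129.49343872070312), (46.58645248413086, 46.45979309082031), 73.50489807128906) [453.3023  129.01004]
[459. 303.  11.]
[444. 222.  11.]
[450. 124.  11.]
```

View pics/t1.png

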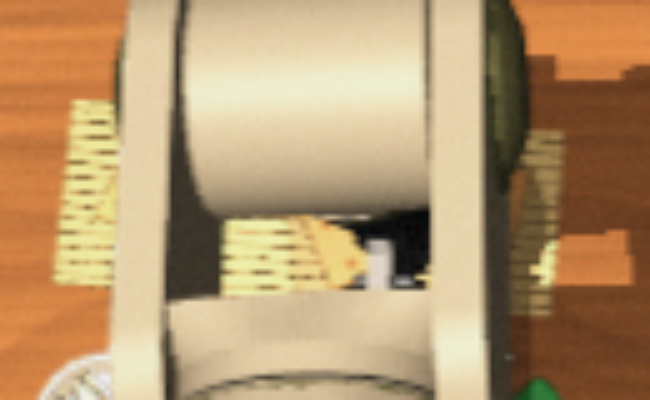

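```bash
python3 -m jog '[[[5,0,-28],[0,0,-4],0.3],[[10,0,-56],[0,0,-8],0.3],[[13,0,-84],[0,0,-12.4],0.3],[[13,0,-112],[0,0,-12.4],0.3],[[13,0,-140],[0,0,-12.4],0.3],[[13,0,-168],[0,0,-12.4],0.3],[[13,0,-190],[0,0,-12.4],0.3],[[13,0,-200],[0,0,-12.4],0.3]]' 25
python3 -m jog '[[[0,0,-8],[0,0,0],0.3],[[0,0,-16],[0,0,0],0.3],[[0,0,-24],[0,0,0],0.3],[[0,0,-29],[0,0,0],0.3],[[0,0,-31],[0,0,0],0.3],[[0,0,-31],[0,0,0],0.45],[[0,0,-31],[0,0,0],0.55],[[0,0,-31],[0,0,0],0.55]]'
python3 -m jog '[[[0,0,0],[0,0,0],0.55],[[0,0,0],[0,0,0],0.55],[[0,0,5],[0,0,0],0.55],[[0,0,30],[0,0,0],0.55],[[0,0,60],[0,0,0],0.55],[[0,0,90],[0,0,0],0.55],[[0,0,110],[0,0,0],0.55],[[0,0,120],[0,0,0],0.55]]'
python3 - <<'E'
from h import *
p=capture("wrist");cv2.imwrite("pics/w6.png",p["color"]);X=cloud(p)
s=sensors.sense();e=s["eef_pos"];print(e,s["ee_rot"],s["grip_width"])
P=X.reshape(-1,3);D=P-e;D=D[(abs(D[:,0])<22)&(abs(D[:,1])<35)&(D[:,2]>-30)&(D[:,2]<10)]
print(len(D),np.percentile(D,[2,50,98],axis=0))
E
```

```text
time_s: 17.2
eef_pos: [451.2, 129.9, 47.9]
ee_rot: [-0.001, 0.796, 0.606, -0.002]
force: [-0.8, -0.1, 0.2]
grip_width: 0.7
time_s: 17.87
eef_pos: [452.7, 130.0, 19.7]
ee_rot: [0.0, 0.795, 0.606, 0.0]
force: [-0.0, 0.1, 0.3]
grip_width: 0.55
time_s: 18.53
eef_pos: [453.3, 130.1, 142.5]
ee_rot: [0.001, 0.795, 0.606, 0.002]
force: [-0.3, 0.8, 0.1]
grip_width: 0.552
[453.73202565 130.12094937 143.08585315] [0.00171177 0.79544112 0.6060238  0.00237569] 0.5500492172575312
14403 [[-21.27740038 -23.9369421  -11.50017152]
 [ -0.159481     2.24926185  -8.66446359]
 [ 20.96170879  25.25754117   0.24376932]]
```

```bash
python3 -m jog '[[[10,-35,5],[0,0,2],0.55],[[20,-75,5],[0,0,4],0.55],[[30,-115,5],[0,0,6],0.55],[[40,-155,5],[0,0,8],0.55],[[50,-195,5],[0,0,10],0.55],[[62,-235,5],[0,0,12],0.55],[[74,-270,5],[0,0,12.3],0.55],[[82,-300,5],[0,0,12.3],0.55]]'
python3 -m jog '[[[3,-18,0],[0,0,0],0.55],[[3.4,-28,0],[0,0,0],0.55],[[3.4,-32,-10],[0,0,0],0.55],[[3.4,-32,-25],[0,0,0],0.55],[[3.4,-32,-40],[0,0,0],0.55],[[3.4,-32,-55],[0,0,0],0.55],[[3.4,-32,-65],[0,0,0],0.55],[[3.4,-32,-70],[0,0,0],0.55]]'
python3 -m jog '[[[0,0,-3],[0,0,0],0.55],[[0,0,-5],[0,0,0],0.55],[[0,0,-5],[0,0,0],0.55],[[0,0,-5],[0,0,0],0.4],[[0,0,-5],[0,0,0],0.33],[[0,0,-5],[0,0,0],0.33],[[0,0,0],[0,0,0],0.33],[[0,0,10],[0,0,0],0.33]]'
python3 -m jog '[[[0,0,35],[0,0,0],0.3],[[0,0,70],[0,0,0],0.3],[[0,0,105],[0,0,0],0.3],[[0,0,130],[0,0,0],0.3],[[0,0,140],[0,0,0],0.3],[[0,0,140],[0,0,0],0.3],[[0,0,140],[0,0,0],0.3],[[0,0,140],[0,0,0],0.3]]'
cat > lanes.py <<'E'
from h import *
p=capture("wrist");X=cloud(p);cv2.imwrite("pics/lanes.png",p["color"])
s=sensors.sense();print(s["eef_pos"],s["ee_rot"],s["joints"].round(2))
pv=np.array([626,-149.5]);a=np.radians(-3.2);xh=np.array([np.cos(a),np.sin(a)]);yh=np.array([-xh[1],xh[0]])
L=(X[...,:2]-pv)@np.stack([xh,yh],1)
g=cv2.cvtColor(p["color"],cv2.COLOR_BGR2HSV)
m=(L[...,0]>-165)&(L[...,0]<-5)&(abs(L[...,1])<100)&(X[...,2]>48)&(X[...,2]<80)&(g[...,1]>80)
k,lab,st,ce=cv2.connectedComponentsWithStats(cv2.morphologyEx(m.astype(np.uint8),cv2.MORPH_OPEN,np.ones((3,3))))
for i in range(1,k):
    if st[i,4]>200:
        q=lab==i; rr=cv2.minAreaRect(L[q].astype(np.float32)); zz=X[q][:,2]
        print("blob",st[i,4],"lane frame x,y",np.round([rr[0][0]+85,rr[0][1]],1),np.round(rr[1],1),round(rr[2],1),"z",np.percentile(zz,[5,50,95]).round(1))
E
python3 lanes.py
```

```text
time_s: 19.25
eef_pos: [534.6, -172.6, 143.8]
ee_rot: [-0.0, 0.726, 0.687, -0.0]
force: [0.7, 0.5, -0.3]
grip_width: 0.553
time_s: 19.92
eef_pos: [537.0, -200.6, 72.5]
ee_rot: [-0.001, 0.726, 0.688, -0.0]
force: [-0.7, 0.2, -0.9]
grip_width: 0.551
time_s: 20.58
eef_pos: [537.4, -201.8, 84.1]
ee_rot: [-0.001, 0.726, 0.688, -0.0]
force: [-0.7, -0.4, -0.6]
grip_width: 0.67
time_s: 21.25
eef_pos: [537.2, -201.7, 222.5]
ee_rot: [-0.002, 0.726, 0.688, -0.0]
force: [0.1, -0.6, 0.1]
grip_width: 0.698
[ 537.28490099 -201.69520968  222.45627168] [-1.62532169e-03  7.26028875e-01  6.87662173e-01 -4.08523888e-04] [-0.56  0.44  1.38  0.    1.32 -0.51]
blob 4030 lane frame x,y [ -0.8 -57.8] [48.1 49.3] 89.1 z [58.9 60.4 61.6]
```

```bash
python3 -m jog '[[[-14,38,0],[0,0,0],0.3],[[-28,76,0],[0,0,0],0.3],[[-42,114,0],[0,0,0],0.3],[[-56,152,0],[0,0,0],0.3],[[-70,190,0],[0,0,0],0.3],[[-84,228,0],[0,0,0],0.3],[[-94,266,0],[0,0,0],0.3],[[-99,300,0],[0,0,0],0.3]]'
python3 -m jog '[[[0,30,0],[0,0,0],0.3],[[0,45,0],[0,0,0],0.3],[[0,52,0],[0,0,0],0.3],[[0,52,0],[0,0,0],0.3],[[0,52,0],[0,0,0],0.3],[[0,52,0],[0,0,0],0.3],[[0,52,0],[0,0,0],0.3],[[0,52,0],[0,0,0],0.3]]'
cat > crk.py <<'E'
from h import *
p=capture("wrist");X=cloud(p);cv2.imwrite("pics/crk.png",p["color"])
s=sensors.sense();print(s["eef_pos"],s["ee_rot"],s["joints"].round(2))
for r in cut_out(p,"cracker0_mid"):
    m=r["region"];cs,_=cv2.findContours(m.astype(np.uint8),cv2.RETR_EXTERNAL,cv2.CHAIN_APPROX_NONE)
    W=np.array([at_z(p,uv,11)[:2] for uv in max(cs,key=len)[:,0]],np.float32);rr=cv2.minAreaRect(W)
    print("net",round(r["p"],2),np.round(rr[0],1),np.round(rr[1],1),round(rr[2],1))
m=(X[...,2]>7.5)&(X[...,2]<16)&(X[...,0]>380)&(X[...,0]<520)&(X[...,1]>90)
k,lab,st,ce=cv2.connectedComponentsWithStats(cv2.morphologyEx(m.astype(np.uint8),cv2.MORPH_OPEN,np.ones((7,7))))
for i in range(1,k):
    if st[i,4]>500:
        q=lab==i; rr=cv2.minAreaRect(X[q][:,:2].astype(np.float32))
        print("blob",st[i],np.round(rr[0],1),np.round(rr[1],1),round(rr[2],1),X[q][:,2].mean().round(1),p["color"][q].mean(0).round())
E
python3 crk.py
```

```text
time_s: 21.97
eef_pos: [437.0, 99.9, 223.3]
ee_rot: [-0.001, 0.726, 0.688, -0.001]
force: [0.7, -0.2, 0.2]
grip_width: 0.701
time_s: 22.63
eef_pos: [439.0, 149.2, 224.3]
ee_rot: [-0.0, 0.726, 0.687, -0.0]
force: [-0.0, -0.7, -0.3]
grip_width: 0.699
[438.94647941 149.34341986 224.28486051] [ 1.11586756e-05  7.26400291e-01  6.87271863e-01 -5.71935961e-05] [ 0.07  0.2   1.71 -0.    1.23  0.13]
net 0.61 [337.2 304.2] [19.9 62.8] 86.8
blob [ 307    0   73   46 2374] [460. 299.] [35.1 47.7] 65.9 11.4 [140. 233. 243.]
blob [ 285  117   72   72 3228] [437.5 194.2] [48. 48.] 22.0 11.5 [113. 210. 236.]
```

```bash
python3 -m jog '[[[0,12,-20],[0,0,5],0.3],[[-1,24,-40],[0,0,10],0.3],[[-1.4,36,-65],[0,0,15],0.3],[[-1.4,44.7,-90],[0,0,20],0.3],[[-1.4,44.7,-115],[0,0,25.2],0.3],[[-1.4,44.7,-140],[0,0,25.2],0.3],[[-1.4,44.7,-160],[0,0,25.2],0.3],[[-1.4,44.7,-174],[0,0,25.2],0.3]]' 25
python3 -m jog '[[[0,0,-8],[0,0,0],0.3],[[0,0,-16],[0,0,0],0.3],[[0,0,-24],[0,0,0],0.3],[[0,0,-29],[0,0,0],0.3],[[0,0,-31],[0,0,0],0.3],[[0,0,-31],[0,0,0],0.45],[[0,0,-31],[0,0,0],0.55],[[0,0,-31],[0,0,0],0.55]]'
python3 -m jog '[[[0,0,0],[0,0,0],0.55],[[0,0,0],[0,0,0],0.55],[[0,0,5],[0,0,0],0.55],[[0,0,30],[0,0,0],0.55],[[0,0,60],[0,0,0],0.55],[[0,0,90],[0,0,0],0.55],[[0,0,115],[0,0,0],0.55],[[0,0,125],[0,0,0],0.55]]'
```

```text
time_s: 23.4
eef_pos: [436.8, 194.4, 48.5]
ee_rot: [-0.001, 0.559, 0.829, -0.001]
force: [0.4, -0.4, -0.9]
grip_width: 0.697
time_s: 24.07
eef_pos: [437.7, 194.8, 19.8]
ee_rot: [0.0, 0.559, 0.83, 0.0]
force: [-1.0, 0.2, -0.4]
grip_width: 0.55
time_s: 24.73
eef_pos: [438.5, 195.0, 148.0]
ee_rot: [0.002, 0.558, 0.83, 0.002]
force: [1.1, 0.1, 1.0]
grip_width: 0.552
```

```bash
python3 -m jog '[[[11,-35,0],[0,0,-3],0.55],[[23,-75,0],[0,0,-6],0.55],[[35,-115,0],[0,0,-10],0.55],[[47,-155,0],[0,0,-14],0.55],[[59,-195,0],[0,0,-18],0.55],[[71,-235,0],[0,0,-22],0.55],[[84,-275,0],[0,0,-25.2],0.55],[[94,-306,0],[0,0,-25.2],0.55]]'
python3 -m jog '[[[6,-18,0],[0,0,0],0.55],[[9,-28,0],[0,0,0],0.55],[[9.6,-33,-10],[0,0,0],0.55],[[9.6,-33,-25],[0,0,0],0.55],[[9.6,-33,-40],[0,0,0],0.55],[[9.6,-33,-55],[0,0,0],0.55],[[9.6,-33,-65],[0,0,0],0.55],[[9.6,-33,-70],[0,0,0],0.55]]'
python3 -m jog '[[[0,0,-3],[0,0,0],0.55],[[0,0,-5],[0,0,0],0.55],[[0,0,-5],[0,0,0],0.55],[[0,0,-5],[0,0,0],0.4],[[0,0,-5],[0,0,0],0.33],[[0,0,-5],[0,0,0],0.33],[[0,0,0],[0,0,0],0.33],[[0,0,10],[0,0,0],0.33]]'
python3 -m jog '[[[0,0,35],[0,0,0],0.3],[[0,0,70],[0,0,0],0.3],[[0,0,105],[0,0,0],0.3],[[0,0,130],[0,0,0],0.3],[[0,0,140],[0,0,0],0.3],[[0,0,140],[0,0,0],0.3],[[0,0,140],[0,0,0],0.3],[[0,0,140],[0,0,0],0.3]]'
python3 lanes.py
python3 -m jog '[[[-10,38,0],[0,0,0],0.3],[[-20,76,0],[0,0,0],0.3],[[-30,114,0],[0,0,0],0.3],[[-40,152,0],[0,0,0],0.3],[[-50,190,0],[0,0,0],0.3],[[-60,228,0],[0,0,0],0.3],[[-70,266,0],[0,0,0],0.3],[[-80,300,0],[0,0,0],0.3]]'
python3 -m jog '[[[0,36,0],[0,0,0],0.3],[[0,65,0],[0,0,0],0.3],[[0,85,0],[0,0,0],0.3],[[0,92,0],[0,0,0],0.3],[[0,92,0],[0,0,0],0.3],[[0,92,0],[0,0,0],0.3],[[0,92,0],[0,0,0],0.3],[[0,92,0],[0,0,0],0.3]]'
python3 crk.py
```

```text
time_s: 25.4
eef_pos: [531.6, -114.2, 143.9]
ee_rot: [-0.0, 0.728, 0.686, -0.0]
force: [0.8, 0.3, 0.4]
grip_width: 0.555
time_s: 26.07
eef_pos: [540.1, -142.9, 72.5]
ee_rot: [-0.001, 0.726, 0.688, -0.0]
force: [-0.7, 0.6, -0.9]
grip_width: 0.558
time_s: 26.73
eef_pos: [540.6, -144.1, 84.2]
ee_rot: [-0.001, 0.726, 0.688, -0.0]
force: [0.3, -1.0, -0.2]
grip_width: 0.671
time_s: 27.4
eef_pos: [540.4, -144.0, 222.5]
ee_rot: [-0.001, 0.726, 0.688, -0.001]
force: [-0.9, -0.7, -0.4]
grip_width: 0.696
[ 540.44181753 -144.04912923  222.47160179] [-1.57806247e-03  7.26031856e-01  6.87659026e-01 -5.63340951e-04] [-0.47  0.41  1.43 -0.    1.31 -0.42]
blob 4044 lane frame x,y [-0.8 -1.4] [49.7 50.4] 0.6 z [58.8 60.4 61.6]
blob 3523 lane frame x,y [ -1.1 -59.2] [51.  49.2] 89.5 z [58.7 60.4 61.6]
time_s: 28.12
eef_pos: [459.7, 157.7, 223.2]
ee_rot: [-0.001, 0.726, 0.688, -0.001]
force: [1.4, 1.2, 0.3]
grip_width: 0.701
time_s: 28.78
eef_pos: [461.2, 246.6, 224.2]
ee_rot: [-0.0, 0.727, 0.687, -0.0]
force: [-0.1, 0.1, -0.1]
grip_width: 0.698
[461.24647511 246.69227504 224.30007741] [ 1.21144073e-05  7.26528972e-01  6.87135826e-01 -9.30274803e-05] [ 0.27  0.33  1.54 -0.    1.27  0.32]
net 0.54 [753.5  41.2] [20.3 45.6] 49.2
blob [ 289  100   70   73 3353] [462.7 305.2] [47.9 48. ] 66.0 11.4 [127. 226. 248.]
```

```bash
python3 -m jog '[[[0,15,-20],[0,0,-5],0.3],[[1,30,-40],[0,0,-10],0.3],[[1.5,45,-65],[0,0,-15],0.3],[[1.5,58.2,-90],[0,0,-20.8],0.3],[[1.5,58.2,-115],[0,0,-20.8],0.3],[[1.5,58.2,-140],[0,0,-20.8],0.3],[[1.5,58.2,-160],[0,0,-20.8],0.3],[[1.5,58.2,-174],[0,0,-20.8],0.3]]' 25
python3 -m jog '[[[0,0,-8],[0,0,0],0.3],[[0,0,-16],[0,0,0],0.3],[[0,0,-24],[0,0,0],0.3],[[0,0,-29],[0,0,0],0.3],[[0,0,-31],[0,0,0],0.3],[[0,0,-31],[0,0,0],0.45],[[0,0,-31],[0,0,0],0.55],[[0,0,-31],[0,0,0],0.55]]'
python3 -m jog '[[[0,0,0],[0,0,0],0.55],[[0,0,0],[0,0,0],0.55],[[0,0,5],[0,0,0],0.55],[[0,0,30],[0,0,0],0.55],[[0,0,60],[0,0,0],0.55],[[0,0,90],[0,0,0],0.55],[[0,0,115],[0,0,0],0.55],[[0,0,125],[0,0,0],0.55]]'
python3 -m jog '[[[8,-38,0],[0,0,3],0.55],[[16,-76,0],[0,0,6],0.55],[[24,-114,0],[0,0,9],0.55],[[32,-152,0],[0,0,12],0.55],[[40,-190,0],[0,0,15],0.55],[[48,-228,0],[0,0,18],0.55],[[56,-266,0],[0,0,20.8],0.55],[[64,-304,0],[0,0,20.8],0.55]]'
python3 -m jog '[[[5,-30,0],[0,0,0],0.55],[[10,-60,0],[0,0,0],0.55],[[17.6,-83,0],[0,0,0],0.55],[[17.6,-88,0],[0,0,0],0.55],[[17.6,-88,-15],[0,0,0],0.55],[[17.6,-88,-35],[0,0,0],0.55],[[17.6,-88,-52],[0,0,0],0.55],[[17.6,-88,-65],[0,0,0],0.55]]'
python3 -m jog '[[[0,0,-5],[0,0,0],0.55],[[0,0,-8],[0,0,0],0.55],[[0,0,-10],[0,0,0],0.55],[[0,0,-10],[0,0,0],0.4],[[0,0,-10],[0,0,0],0.33],[[0,0,-10],[0,0,0],0.33],[[0,0,-5],[0,0,0],0.33],[[0,0,5],[0,0,0],0.33]]'
python3 -m jog '[[[0,0,35],[0,0,0],0.3],[[0,0,70],[0,0,0],0.3],[[0,0,105],[0,0,0],0.3],[[0,0,130],[0,0,0],0.3],[[0,0,140],[0,0,0],0.3],[[0,0,140],[0,0,0],0.3],[[0,0,140],[0,0,0],0.3],[[0,0,140],[0,0,0],0.3]]'
python3 lanes.py
```

```text
time_s: 29.55
eef_pos: [462.0, 305.2, 48.4]
ee_rot: [-0.0, 0.838, 0.545, -0.001]
force: [0.0, -1.0, -0.2]
grip_width: 0.702
time_s: 30.22
eef_pos: [462.8, 306.0, 19.8]
ee_rot: [0.0, 0.838, 0.545, 0.001]
force: [0.5, -0.1, -0.0]
grip_width: 0.552
time_s: 30.88
eef_pos: [463.6, 306.4, 148.3]
ee_rot: [0.001, 0.838, 0.545, 0.003]
force: [0.9, 0.5, -0.0]
grip_width: 0.55
time_s: 31.55
eef_pos: [526.3, 0.0, 143.9]
ee_rot: [-0.0, 0.725, 0.689, -0.0]
force: [1.0, 1.2, 0.1]
grip_width: 0.553
time_s: 32.22
eef_pos: [543.2, -85.3, 77.5]
ee_rot: [-0.001, 0.726, 0.688, -0.0]
force: [0.3, -0.2, -0.3]
grip_width: 0.548
time_s: 32.88
eef_pos: [543.7, -86.0, 84.4]
ee_rot: [-0.001, 0.726, 0.688, -0.0]
force: [0.4, -0.1, -0.5]
grip_width: 0.673
time_s: 33.55
eef_pos: [543.5, -85.9, 222.7]
ee_rot: [-0.001, 0.726, 0.688, -0.001]
force: [-0.8, 0.1, -0.2]
grip_width: 0.696
[543.52864498 -85.89893618 222.59641136] [-1.45384858e-03  7.26026006e-01  6.87665376e-01 -6.74216239e-04] [-0.37  0.39  1.46  0.    1.3  -0.32]
blob 4091 lane frame x,y [-1.1 58.1] [49.1 50.3] 1.0 z [58.6 60.4 61.6]
blob 3523 lane frame x,y [-1.  -1.9] [52.4 49.8] 89.8 z [58.5 60.4 61.6]
blob 3111 lane frame x,y [ -1.1 -59.8] [49.4 53.5] 1.8 z [58.  60.4 61.5]
```

View pics/lanes.png

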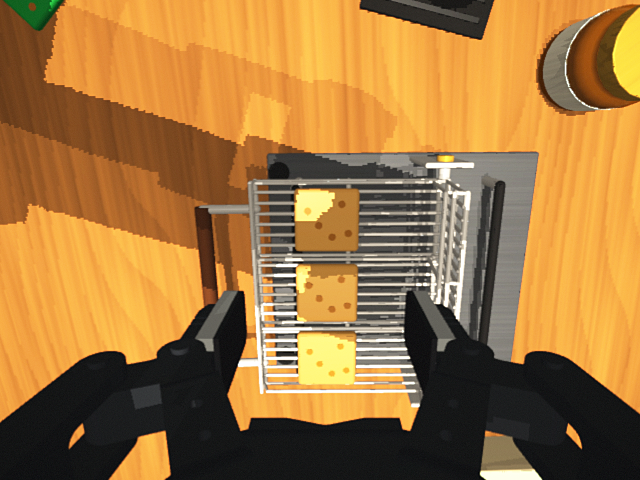

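```bash
python3 -m jog '[[[-20,-10,-15],[0,0,0],0.5],[[-40,-20,-30],[0,0,0],0.6],[[-60,-32,-45],[0,0,0],0.7],[[-80,-42,-60],[0,0,0],0.72],[[-98,-51,-75],[0,0,0],0.72],[[-98,-51,-90],[0,0,0],0.72],[[-98,-51,-100],[0,0,0],0.72],[[-98,-51,-110],[0,0,0],0.72]]' 30
python3 -m jog '[[[0,0,-10],[0,0,0],0.72],[[0,0,-22],[0,0,0],0.72],[[0,0,-34],[0,0,0],0.72],[[0,0,-46],[0,0,0],0.72],[[0,0,-56],[0,0,0],0.72],[[0,0,-62],[0,0,0],0.72],[[0,0,-64],[0,0,0],0.8],[[0,0,-64],[0,0,0],0.95]]'
python3 -m jog '[[[0,0,0],[0,0,0],0.95],[[0,0,0],[0,0,0],0.95],[[0,0,0],[0,0,0],0.95],[[0,0,0],[0,0,0],0.95],[[0,0,3],[0,0,0],0.95],[[0.3,0,7],[0,0,0],0.95],[[0.3,0,10],[0,0,0],0.95],[[0.3,0,10.8],[0,0,0],0.95]]'
```

```text
time_s: 34.27
eef_pos: [445.2, -136.9, 112.6]
ee_rot: [-0.001, 0.726, 0.687, -0.0]
force: [0.4, 0.0, -0.1]
grip_width: 0.279
time_s: 34.93
eef_pos: [448.1, -137.0, 50.5]
ee_rot: [0.002, 0.726, 0.687, 0.002]
force: [7.5, 2.9, -2.3]
grip_width: 0.128
time_s: 35.6
eef_pos: [448.4, -137.1, 62.2]
ee_rot: [0.002, 0.726, 0.688, 0.002]
force: [11.8, 5.0, -4.8]
grip_width: 0.131
```

```bash
python3 -m jog '[[[2.5,0,5],[0,0,0],0.95],[[3.5,0,10.7],[0,0,0],0.95],[[5,0,21.4],[0,0,0],0.95],[[7.4,0,32],[0,0,0],0.95],[[10.2,0,42.4],[0,0,0],0.95],[[13.8,-0.5,52.6],[0,0,0],0.95],[[17.8,-1,62.6],[0,0,0],0.95],[[22.5,-1,72.3],[0,0,0],0.95]]'
python3 -m jog '[[[5.3,0,9.4],[0,0,0],0.95],[[11.1,-0.5,18.5],[0,0,0],0.95],[[17.5,-1,27.3],[0,0,0],0.95],[[24.4,-1.4,35.6],[0,0,0],0.95],[[31.7,-1.8,43.5],[0,0,0],0.95],[[39.6,-2.2,50.9],[0,0,0],0.95],[[47.8,-2.7,57.9],[0,0,0],0.95],[[56.5,-3.2,64.3],[0,0,0],0.95]]'
python3 -m jog '[[[9,-0.5,6],[0,0,0],0.95],[[18.4,-1,11.4],[0,0,0],0.95],[[28,-1.5,16.2],[0,0,0],0.95],[[38,-2.1,20.4],[0,0,0],0.95],[[48.2,-2.7,24],[0,0,0],0.95],[[58.5,-3.3,27],[0,0,0],0.95],[[69.1,-3.9,29.4],[0,0,0],0.95],[[79.7,-4.5,31.1],[0,0,0],0.95]]'
```

```text
time_s: 36.27
eef_pos: [468.1, -137.9, 134.0]
ee_rot: [-0.001, 0.726, 0.688, -0.001]
force: [-1.9, -1.7, -3.2]
grip_width: 0.132
time_s: 36.93
eef_pos: [523.8, -140.7, 200.1]
ee_rot: [-0.002, 0.726, 0.688, -0.001]
force: [-16.8, 4.6, 18.7]
grip_width: 0.125
time_s: 37.6
eef_pos: [605.2, -144.7, 229.7]
ee_rot: [-0.001, 0.726, 0.688, 0.0]
force: [-3.5, 3.3, 10.4]
grip_width: 0.126
```

```bash
python3 -m jog '[[[5.4,-0.3,0.6],[0,0,0],0.95],[[10.8,-0.6,1],[0,0,0],0.95],[[16.2,-0.9,1.3],[0,0,0],0.95],[[21.6,-1.2,1.5],[0,0,0],0.95],[[27,-1.5,1.5],[0,0,0],0.95],[[32.4,-1.8,1.3],[0,0,0],0.95],[[37.8,-2.1,0.9],[0,0,0],0.95],[[43.1,-2.4,0.4],[0,0,0],0.95]]'
python3 -m jog '[[[5.4,-0.3,-0.7],[0,0,0],0.95],[[10.7,-0.6,-1.5],[0,0,0],0.95],[[16,-0.9,-2.5],[0,0,0],0.95],[[21.3,-1.2,-3.6],[0,0,0],0.95],[[26.6,-1.5,-4.9],[0,0,0],0.95],[[29,-1.7,-5.9],[0,0,0],0.95],[[29,-1.7,-5.9],[0,0,0],0.95],[[29,-1.7,-5.9],[0,0,0],0.95]]'
python3 - <<'E'
from h import *
p=capture("side"); cv2.imwrite("pics/s2.png",cv2.resize(p["color"][100:280,220:420],None,fx=4,fy=3.3)); X=cloud(p)
P=X[(X[...,0]>630)&(X[...,0]<720)&(abs(X[...,1]+150)<60)&(X[...,2]>30)&(X[...,2]<80)]
print(len(P),np.percentile(P,[5,50,95],axis=0).round())
E
```

```text
time_s: 38.27
eef_pos: [648.3, -147.2, 229.8]
ee_rot: [-0.001, 0.726, 0.688, 0.0]
force: [-1.9, 5.8, 2.0]
grip_width: 0.13
time_s: 38.93
eef_pos: [677.4, -148.9, 223.8]
ee_rot: [-0.0, 0.726, 0.688, 0.001]
force: [-0.1, 4.9, 2.3]
grip_width: 0.125
361 [[ 631. -204.   46.]
 [ 655. -144.   54.]
 [ 687.  -94.   75.]]
```

View pics/s2.png

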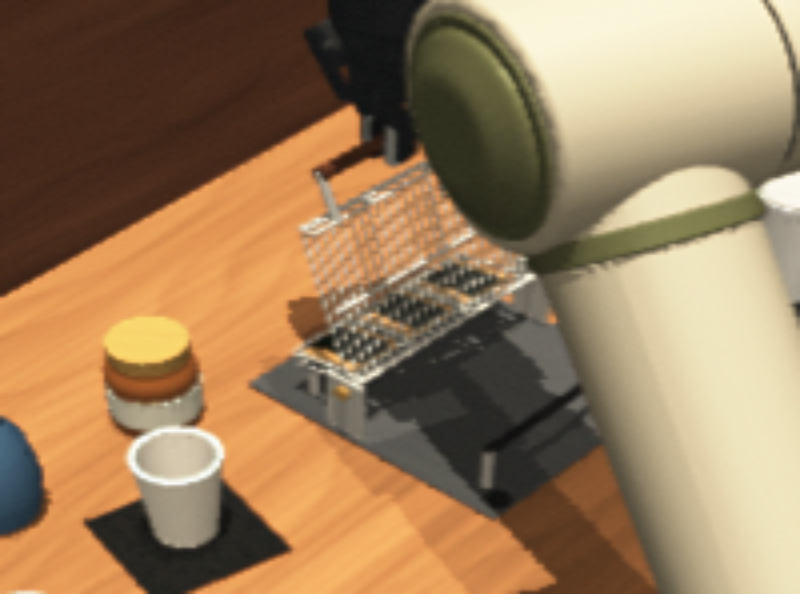

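```bash
python3 -m jog '[[[0,0,0],[0,0,0],0.7],[[0,0,0],[0,0,0],0.6],[[0,0,0],[0,0,0],0.6],[[0,0,10],[0,0,0],0.6],[[0,0,30],[0,0,0],0.6],[[0,0,50],[0,0,0],0.5],[[0,0,70],[0,0,0],0.4],[[0,0,86],[0,0,0],0.2]]' 30
python3 -m jog '[[[-8,35,0],[0,0,0],0],[[-16,70,0],[0,0,0],0],[[-24,105,0],[0,0,0],0],[[-32,140,0],[0,0,0],0],[[-42,180,0],[0,0,0],0],[[-52,220,0],[0,0,0],0],[[-62,258,0],[0,0,0],0],[[-70,290,0],[0,0,0],0]]'
python3 -m jog '[[[-4,30,0],[0,0,0],0],[[-7,50,0],[0,0,0],0],[[-7,59,0],[0,0,0],0],[[-7,59,0],[0,0,0],0],[[-7,59,0],[0,0,0],0],[[-7,59,0],[0,0,0],0],[[-7,59,0],[0,0,0],0],[[-7,59,0],[0,0,0],0]]'
cat > cups.py <<'E'
from h import *
def rims(n="wrist"):
    p=capture(n);X=cloud(p);cv2.imwrite("pics/cups.png",p["color"])
    s=sensors.sense();print(s["eef_pos"].round(1),s["ee_rot"].round(3),s["joints"].round(2))
    for lo,hi in ((76,96),(105,132),(140,165)):
        m=(X[...,2]>lo)&(X[...,2]<hi)&(X[...,0]>540)&(X[...,1]>50)&(X[...,1]<420)&(cv2.cvtColor(p["color"],cv2.COLOR_BGR2HSV)[...,1]<90)
        k,lab,st,ce=cv2.connectedComponentsWithStats(cv2.morphologyEx(m.astype(np.uint8),cv2.MORPH_CLOSE,np.ones((3,3))))
        for i in range(1,k):
            q=(lab==i)&m
            if q.sum()>60:
                z=X[q][:,2]; q2=q&(X[...,2]>np.percentile(z,95)-6); Q=X[q2][:,:2]
                A=np.c_[2*Q,np.ones(len(Q))];c=np.linalg.lstsq(A,(Q**2).sum(1),rcond=None)[0]
                c2=cv2.minEnclosingCircle(Q.astype(np.float32));print("rim",st[i].tolist(),"fit",c[:2].round(1),np.sqrt(c[2]+c[:2]@c[:2]).round(1),"enc",np.round(c2[0],1),round(c2[1],1),"z",np.percentile(z,95).round(1))
    return p,X
if __name__=="__main__":
    p,X=rims()
    Q=X[(X[...,0]>640)&(X[...,1]>290)&(X[...,1]<420)&(X[...,2]>100)&(X[...,2]<300)]
    if len(Q)>50:
        for a,b in((100,130),(130,160),(160,200),(200,240),(240,280)):
            q=Q[(Q[:,2]>a)&(Q[:,2]<b)]
            if len(q)>20: print("sake",a,b,len(q),q.min(0).round(),q.max(0).round())
E
python3 cups.py
```

```text
time_s: 39.65
eef_pos: [677.2, -150.1, 312.1]
ee_rot: [0.001, 0.726, 0.688, 0.0]
force: [0.3, -0.5, 1.0]
grip_width: 0.726
time_s: 40.32
eef_pos: [606.3, 142.4, 310.6]
ee_rot: [0.0, 0.726, 0.688, 0.001]
force: [1.5, 0.5, 0.1]
grip_width: 1.0
time_s: 40.98
eef_pos: [600.5, 198.0, 309.4]
ee_rot: [0.0, 0.727, 0.687, -0.0]
force: [-0.1, -0.4, -0.3]
grip_width: 0.998
[600.5 198.2 309.4] [ 0.     0.726  0.687 -0.   ] [ 0.13  0.53  1.02 -0.    1.59  0.19]
rim [297, 0, 75, 46, 656] fit [615.9 356.2] 27.0 enc [616.  356.1] 29.0 z 86.7
rim [430, 0, 68, 39, 581] fit [729.8 366.1] 38.0 enc [718. 342.] 27.0 z 94.8
rim [286, 86, 69, 72, 1194] fit [599.6 268.2] 27.1 enc [599.6 268.1] 29.2 z 86.5
rim [345, 274, 62, 60, 1278] fit [642.4  99.6] 27.2 enc [642.4  98.6] 29.8 z 90.3
rim [443, 0, 76, 30, 738] fit [729.5 365.2] 37.0 enc [720.1 337.7] 23.5 z 125.5
sake 100 130 989 [695. 328. 100.] [750. 351. 130.]
sake 130 160 933 [700. 328. 130.] [745. 343. 160.]
sake 160 200 332 [710. 328. 160.] [746. 334. 168.]
```

View pics/cups.png

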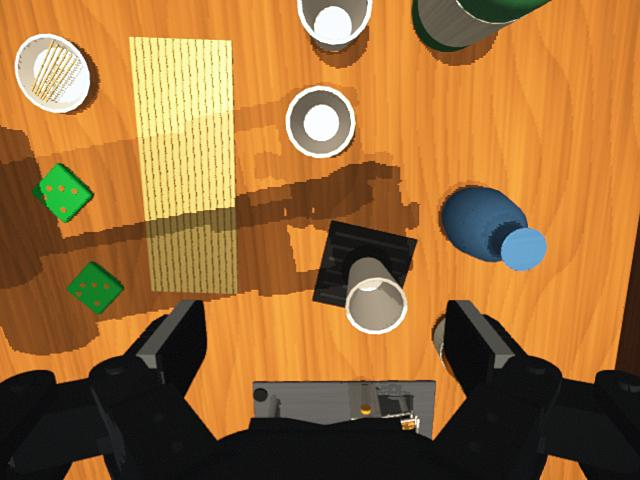

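```bash
python3 -m jog '[[[-0.5,18,-20],[0,0,0],0.1],[[-1,36,-40],[0,0,0],0.1],[[-1,54,-65],[0,0,0],0.1],[[-1,70,-90],[0,0,0],0.1],[[-1,70,-120],[0,0,0],0.1],[[-1,70,-150],[0,0,0],0.1],[[-1,70,-175],[0,0,0],0.1],[[-1,70,-195],[0,0,0],0.1]]' 35
python3 -m jog '[[[0,0,-10],[0,0,0],0.1],[[0,0,-20],[0,0,0],0.1],[[0,0,-30],[0,0,0],0.1],[[0,0,-36],[0,0,0],0.1],[[0,0,-36],[0,0,0],0.2],[[0,0,-36],[0,0,0],0.3],[[0,0,-36],[0,0,0],0.45],[[0,0,-36],[0,0,0],0.45]]'
python3 -m jog '[[[0,0,0],[0,0,0],0.45],[[0,0,0],[0,0,0],0.45],[[0,0,3],[0,0,0],0.45],[[0,0,20],[0,0,0],0.45],[[0,0,45],[0,0,0],0.45],[[0,0,75],[0,0,0],0.45],[[0,0,105],[0,0,0],0.45],[[0,0,125],[0,0,0],0.45]]'
python3 - <<'E'
from h import *
p=capture("wrist");X=cloud(p);s=sensors.sense();e=s["eef_pos"];print(e,s["grip_width"],s["force"])
D=X.reshape(-1,3)-e;D=D[(abs(D[:,0])<31)&(abs(D[:,1])<45)&(D[:,2]>-30)&(D[:,2]<25)]
print(len(D),np.percentile(D,[1,50,99],axis=0))
R=D[D[:,2]>np.percentile(D[:,2],95)-5];print(cv2.minEnclosingCircle(R[:,:2].astype(np.float32)));A=np.c_[R,np.ones(len(R))]
c=np.linalg.lstsq(np.c_[R[:,:2],np.ones(len(R))],R[:,2],rcond=None)[0];print("tilt",c)
cv2.imwrite("pics/w7.png",p["color"])
E
```

```text
time_s: 41.7
eef_pos: [598.7, 268.6, 111.9]
ee_rot: [-0.001, 0.726, 0.688, -0.001]
force: [0.4, 0.9, -0.2]
grip_width: 0.899
time_s: 42.37
eef_pos: [599.8, 269.2, 79.5]
ee_rot: [0.001, 0.726, 0.688, 0.001]
force: [0.8, -0.3, 3.1]
grip_width: 0.658
time_s: 43.03
eef_pos: [599.4, 269.2, 206.2]
ee_rot: [0.001, 0.726, 0.688, 0.001]
force: [1.0, -0.8, -0.9]
grip_width: 0.654
[600.46356379 269.49155533 209.80101606] 0.654452655744935 [0.43101618 0.01342541 2.56310183]
19357 [[-30.41857812 -27.90993388 -29.18396408]
 [ -1.05615721  -7.73591963  -2.12166895]
 [ 29.8925774   27.30231331  22.14370302]]
((-0.42159098386764526, 2.466757297515869), 32.33918380737305)
tilt [1.15823595e-02 9.33456850e-02 1.88738289e+01]
```

```bash
cat > held.py <<'E'
from h import *
p=capture("wrist");X=cloud(p);s=sensors.sense();e=s["eef_pos"];print(e.round(1),s["grip_width"],s["force"].round(1))
cv2.imwrite("pics/held.png",p["color"])
D=X.reshape(-1,3)-e
D=D[(D[:,2]>-5)&(D[:,2]<20)]; az=np.degrees(np.arctan2(D[:,1],D[:,0])); r=np.hypot(D[:,0],D[:,1])
for a in range(-150,180,20):
    k=(abs(az-a)<10)&(r>20)&(r<36)
    if k.sum()>10: q=D[k]; t=q[q[:,2]>np.percentile(q[:,2],80)]; print(a,k.sum(),"z80",np.percentile(q[:,2],[80,95]).round(1),"r",np.hypot(t[:,0],t[:,1]).mean().round(1))
p=capture("side");X=cloud(p);D=X.reshape(-1,3)-e
D=D[(abs(D[:,0])<45)&(abs(D[:,1])<45)&(D[:,2]>-90)&(D[:,2]<-25)]
for a in range(-85,-25,10):
    q=D[abs(D[:,2]-a)<4]
    if len(q)>8:
        A=np.c_[2*q[:,:2],np.ones(len(q))];c=np.linalg.lstsq(A,(q[:,:2]**2).sum(1),rcond=None)[0];print("side z",a,len(q),c[:2].round(1),np.sqrt(c[2]+c[:2]@c[:2]).round(1))
E
python3 held.py
```

```text
[600.2 269.5 207. ] 0.6596095160312685 [ 0.2  0.1 -1.3]
-150 695 z80 [8.3 9. ] r 27.9
-130 792 z80 [8.2 9. ] r 28.1
-110 849 z80 [8.3 9.1] r 27.9
-90 872 z80 [8.3 9.2] r 27.9
-70 831 z80 [8.6 9.4] r 27.6
-50 776 z80 [8.8 9.5] r 27.3
-30 693 z80 [ 9.3 11.6] r 27.6
-10 698 z80 [13.3 18.8] r 27.8
10 1330 z80 [15.1 18.8] r 31.0
30 336 z80 [ 9.6 10.5] r 27.4
50 410 z80 [ 9.4 10.1] r 26.8
70 512 z80 [9.2 9.8] r 26.8
90 531 z80 [9.  9.6] r 27.0
110 484 z80 [9.  9.5] r 27.1
130 368 z80 [8.9 9.4] r 27.5
150 1025 z80 [13.7 18.5] r 32.8
170 675 z80 [14.1 18.5] r 28.9
side z -75 34 [1.3 0.1] 20.8
side z -65 32 [ 0.8 -0.5] 21.9
side z -55 38 [0.  0.2] 22.1
side z -45 51 [-0.2 -0.2] 23.1
side z -35 73 [-0.7  0.3] 23.7
```

```bash
python3 -m jog '[[[3,-12,0],[0,0,0],0.45],[[10,-40,0],[0,0,0],0.45],[[18,-70,0],[0,0,0],0.45],[[25,-100,0],[0,0,0],0.45],[[32,-130,0],[0,0,0],0.45],[[38,-152,0],[0,0,0],0.45],[[41,-165,0],[0,0,0],0.45],[[42.5,-170,0],[0,0,0],0.45]]'
python3 -m jog '[[[0,0,0],[0,0,0],0.45],[[0,0,0],[0,0,0],0.45],[[0,0,-5],[0,0,0],0.45],[[0,0,-10],[0,0,0],0.45],[[0,0,-15],[0,0,0],0.45],[[0,0,-20],[0,0,0],0.45],[[0,0,-20],[0,0,0],0.45],[[0,0,-20],[0,0,0],0.45]]'
python3 - <<'E'
from h import *
s=sensors.sense();e=s["eef_pos"];print(e.round(1))
for n in("side","top"):
    p=capture(n);X=cloud(p)
    m=(X[...,2]>60)&(X[...,2]<98)&(np.hypot(X[...,0]-642,X[...,1]-99)<45)
    Q=X[m]; Q=Q[Q[:,2]>np.percentile(Q[:,2],90)-5] if len(Q) else Q
    if len(Q)>10: print(n,"cup0 rim",len(Q),cv2.minEnclosingCircle(Q[:,:2].astype(np.float32)),np.percentile(Q[:,2],[5,95]))
    D=X.reshape(-1,3);D=D[(np.hypot(D[:,0]-642,D[:,1]-99)<45)]
    for a in range(45,165,10):
        q=D[abs(D[:,2]-a)<4]
        if len(q)>15:
            c=np.linalg.lstsq(np.c_[2*q[:,:2],np.ones(len(q))],(q[:,:2]**2).sum(1),rcond=None)[0];print(n,"z",a,len(q),c[:2].round(1),np.sqrt(abs(c[2]+c[:2]@c[:2])).round(1))
cv2.imwrite("pics/s3.png",capture("side")["color"])
E
```

```text
time_s: 43.85
eef_pos: [641.6, 96.6, 201.6]
ee_rot: [-0.001, 0.727, 0.687, -0.001]
force: [-0.5, -0.2, -1.9]
grip_width: 0.657
time_s: 44.52
eef_pos: [641.6, 99.3, 182.9]
ee_rot: [-0.0, 0.726, 0.688, -0.0]
force: [0.4, 0.6, -1.4]
grip_width: 0.655
[641.6  99.3 182.9]
side cup0 rim 76 ((641.7611083984375, 100.099853515625), 29.635833740234375) [84.3442333  90.46521062]
side z 45 52 [641.6  99.4] 23.3
side z 55 74 [641.9  99.5] 24.3
side z 65 60 [641.3  99.8] 25.2
side z 75 57 [641.2 100.3] 25.8
side z 85 82 [642.1  99.4] 27.1
side z 105 18 [642.2  98.5] 20.8
side z 115 38 [641.8  98.5] 21.4
side z 125 38 [641.5  98.6] 22.1
side z 135 44 [641.3  98.7] 22.8
side z 145 56 [640.7  99.5] 23.3
side z 155 72 [640.7  99.4] 24.5
```

```bash
python3 -m jog '[[[0,0.5,-5],[0,0,0],0.45],[[0,0.5,-13],[0,0,0],0.45],[[0,0.5,-22],[0,0,0],0.45],[[0,0.5,-31],[0,0,0],0.45],[[0,0.5,-40],[0,0,0],0.45],[[0,0.5,-49],[0,0,0],0.45],[[0,0.5,-56],[0,0,0],0.45],[[0,0.5,-59],[0,0,0],0.45]]'
python3 -m jog '[[[0,0,0],[0,0,0],0.45],[[0,0,-0.5],[0,0,0],0.45],[[0,0,-1],[0,0,0],0.45],[[0,0,-1.5],[0,0,0],0.45],[[0,0,-2],[0,0,0],0.45],[[0,0,-2.5],[0,0,0],0.45],[[0,0,-3],[0,0,0],0.45],[[0,0,-3],[0,0,0],0.45]]'
python3 -m jog '[[[0,0,-0.5],[0,0,0],0.45],[[0,0,-1],[0,0,0],0.45],[[0,0,-1.5],[0,0,0],0.45],[[0,0,-2],[0,0,0],0.45],[[0,0,-2],[0,0,0],0.45],[[0,0,-2],[0,0,0],0.45],[[0,0,-2],[0,0,0],0.45],[[0,0,-2],[0,0,0],0.45]]'
```

```text
time_s: 45.33
eef_pos: [641.4, 99.6, 122.8]
ee_rot: [-0.001, 0.726, 0.688, -0.001]
force: [0.4, -0.6, -1.0]
grip_width: 0.657
time_s: 46.0
eef_pos: [641.8, 99.6, 121.3]
ee_rot: [0.0, 0.726, 0.688, 0.0]
force: [-0.1, -0.6, -0.1]
grip_width: 0.659
time_s: 46.67
eef_pos: [641.7, 99.6, 119.3]
ee_rot: [-0.0, 0.726, 0.688, -0.0]
force: [0.4, -0.3, -1.0]
grip_width: 0.653
```

```bash
python3 -m jog '[[[0,0,-0.3],[0,0,0],0.45],[[0,0,-0.6],[0,0,0],0.45],[[0,0,-0.9],[0,0,0],0.45],[[0,0,-1.2],[0,0,0],0.45],[[0,0,-1.5],[0,0,0],0.45],[[0,0,-1.5],[0,0,0],0.45],[[0,0,-1.5],[0,0,0],0.45],[[0,0,-1.5],[0,0,0],0.45]]'
python3 -m jog '[[[0,0,-0.3],[0,0,0],0.45],[[0,0,-0.6],[0,0,0],0.45],[[0,0,-0.9],[0,0,0],0.45],[[0,0,-1.2],[0,0,0],0.45],[[0,0,-1.5],[0,0,0],0.45],[[0,0,-1.5],[0,0,0],0.45],[[0,0,-1.5],[0,0,0],0.45],[[0,0,-1.5],[0,0,0],0.45]]'
```

```text
time_s: 47.33
eef_pos: [641.8, 99.6, 117.9]
ee_rot: [0.0, 0.726, 0.688, 0.0]
force: [1.4, 0.2, 0.3]
grip_width: 0.652
time_s: 48.0
eef_pos: [642.1, 99.6, 116.9]
ee_rot: [0.001, 0.726, 0.688, 0.001]
force: [1.9, -0.4, 6.1]
grip_width: 0.659
```

```bash
python3 -m jog '[[[0,0,1],[0,0,0],0.3],[[0,0,1],[0,0,0],0.15],[[0,0,1],[0,0,0],0.1],[[0,0,1],[0,0,0],0.1],[[0,0,10],[0,0,0],0.1],[[0,0,30],[0,0,0],0.1],[[0,0,60],[0,0,0],0.1],[[0,0,90],[0,0,0],0.1]]' 35
python3 -m jog '[[[0,0,35],[0,0,0],0.1],[[0,0,65],[0,0,0],0.1],[[-3,30,90],[0,0,0],0.1],[[-8,70,95],[0,0,0],0.1],[[-13,110,95],[0,0,0],0.1],[[-18,150,95],[0,0,0],0.1],[[-23,175,95],[0,0,0],0.1],[[-26,186,95],[0,0,0],0.1]]'
python3 -m jog '[[[0,0,0],[0,0,0],0.1],[[0,0,0],[0,0,0],0.1],[[0,0,0],[0,0,0],0.1],[[0,0,0],[0,0,0],0.1],[[0,0,0],[0,0,0],0.1],[[0,0,0],[0,0,0],0.1],[[0,0,0],[0,0,0],0.1],[[0,0,0],[0,0,0],0.1]]'
python3 - <<'E'
from cups import *
rims("wrist"); rims("side")
E
```

```text
time_s: 48.67
eef_pos: [641.3, 99.6, 207.5]
ee_rot: [-0.001, 0.726, 0.688, -0.001]
force: [1.2, 0.1, 0.8]
grip_width: 0.899
time_s: 49.33
eef_pos: [614.4, 289.1, 301.7]
ee_rot: [-0.0, 0.725, 0.689, 0.0]
force: [1.5, -0.6, -0.3]
grip_width: 0.901
time_s: 50.0
eef_pos: [615.8, 285.3, 301.4]
ee_rot: [-0.0, 0.726, 0.688, -0.0]
force: [0.3, 0.3, 0.3]
grip_width: 0.898
[615.8 285.4 301.4] [-0.     0.726  0.688  0.   ] [0.26 0.66 0.83 0.   1.65 0.32]
rim [411, 61, 32, 86, 415] fit [729.9 366.1] 38.2 enc [709.  363.6] 32.0 z 95.2
rim [286, 83, 71, 74, 1260] fit [616.1 356.9] 27.1 enc [616.  356.9] 29.2 z 86.5
rim [333, 359, 59, 40, 769] fit [642.1  98.5] 27.3 enc [641.9 100.2] 28.9 z 94.6
rim [341, 394, 45, 24, 640] fit [641.9  98.5] 22.6 enc [642.3  90.6] 21.8 z 95.2
rim [419, 49, 44, 102, 788] fit [729.8 366.1] 37.8 enc [715.  364.8] 34.8 z 128.7
rim [334, 378, 64, 45, 1073] fit [641.8 100.3] 26.9 enc [641.9  99.9] 28.9 z 123.6
[615.8 285.5 301.3] [ 0.     0.726  0.688 -0.   ] [ 0.26  0.66  0.83 -0.    1.65  0.32]
rim [255, 228, 17, 8, 88] fit [646.8  96.2] 19.5 enc [653.  90.] 19.9 z 95.2
rim [252, 236, 24, 14, 144] fit [643.9  98. ] 28.0 enc [640.3 101.4] 28.8 z 94.7
rim [139, 283, 33, 20, 208] fit [731.5 365.7] 38.2 enc [718.5 371.1] 35.5 z 94.7
rim [176, 301, 27, 23, 209] fit [616.5 357.3] 26.8 enc [617.5 357.2] 30.0 z 86.8
rim [251, 220, 24, 22, 286] fit [641.9  99.4] 27.5 enc [643.9 100.4] 31.9 z 123.3
rim [133, 273, 36, 22, 240] fit [730.2 365.5] 37.2 enc [723.1 369.4] 36.4 z 126.5
```

```bash
python3 -m jog '[[[0,18,-18],[0,0,0],0.15],[[0,36,-36],[0,0,0],0.15],[[0.3,54,-60],[0,0,0],0.15],[[0.3,71,-85],[0,0,0],0.15],[[0.3,71.5,-115],[0,0,0],0.15],[[0.3,71.5,-145],[0,0,0],0.15],[[0.3,71.5,-170],[0,0,0],0.15],[[0.3,71.5,-188],[0,0,0],0.15]]' 35
python3 -m jog '[[[0,0,-10],[0,0,0],0.15],[[0,0,-20],[0,0,0],0.15],[[0,0,-30],[0,0,0],0.15],[[0,0,-35],[0,0,0],0.15],[[0,0,-35],[0,0,0],0.2],[[0,0,-35],[0,0,0],0.3],[[0,0,-35],[0,0,0],0.45],[[0,0,-35],[0,0,0],0.45]]'
python3 -m jog '[[[0,0,0],[0,0,0],0.45],[[0,0,0],[0,0,0],0.45],[[0,0,3],[0,0,0],0.45],[[0,0,20],[0,0,0],0.45],[[0,0,50],[0,0,0],0.45],[[0,0,85],[0,0,0],0.45],[[0,0,120],[0,0,0],0.45],[[0,0,155],[0,0,0],0.45]]'
python3 -m jog '[[[0,0,5],[0,0,0],0.45],[[0,0,5],[0,0,0],0.45],[[2,-20,5],[0,0,0],0.45],[[6,-52,5],[0,0,0],0.45],[[10,-92,5],[0,0,0],0.45],[[15,-130,5],[0,0,0],0.45],[[19,-165,5],[0,0,0],0.45],[[22,-195,5],[0,0,0],0.45]]'
python3 -m jog '[[[1.5,-25,0],[0,0,0],0.45],[[3,-45,0],[0,0,0],0.45],[[3.8,-57,0],[0,0,0],0.45],[[3.8,-61,0],[0,0,0],0.45],[[3.8,-61,0],[0,0,0],0.45],[[3.8,-61,-5],[0,0,0],0.45],[[3.8,-61,-10],[0,0,0],0.45],[[3.8,-61,-10],[0,0,0],0.45]]'
cat > axis.py <<'E'
from h import *
s=sensors.sense();e=s["eef_pos"];print(e.round(1),s["force"].round(1))
for n in("side",):
    p=capture(n);X=cloud(p);D=X.reshape(-1,3);D=D[(np.hypot(D[:,0]-642,D[:,1]-99)<45)]
    for a in range(35,205,10):
        q=D[abs(D[:,2]-a)<4]
        if len(q)>15:
            c=np.linalg.lstsq(np.c_[2*q[:,:2],np.ones(len(q))],(q[:,:2]**2).sum(1),rcond=None)[0];print(n,"z",a,len(q),c[:2].round(1),np.sqrt(abs(c[2]+c[:2]@c[:2])).round(1))
E
python3 axis.py
```

```text
time_s: 50.77
eef_pos: [615.1, 356.9, 110.3]
ee_rot: [-0.001, 0.726, 0.688, -0.002]
force: [-0.1, 0.4, -0.3]
grip_width: 0.854
time_s: 51.43
eef_pos: [616.6, 357.3, 79.6]
ee_rot: [0.0, 0.726, 0.688, 0.001]
force: [-0.6, 0.3, 2.3]
grip_width: 0.651
time_s: 52.1
eef_pos: [615.5, 356.9, 234.5]
ee_rot: [-0.0, 0.726, 0.688, -0.001]
force: [0.7, -0.2, -1.6]
grip_width: 0.653
time_s: 52.77
eef_pos: [637.4, 159.6, 235.8]
ee_rot: [-0.001, 0.726, 0.687, -0.002]
force: [-0.4, 0.5, -0.3]
grip_width: 0.654
time_s: 53.43
eef_pos: [641.2, 102.3, 226.5]
ee_rot: [-0.001, 0.726, 0.688, -0.001]
force: [0.9, 0.3, -1.2]
grip_width: 0.654
[641.2 102.3 226.5] [ 0.9  0.3 -1.2]
side z 35 31 [642.1  99.1] 22.8
side z 45 35 [641.2  99.6] 23.5
side z 55 38 [642.7  98.7] 25.4
side z 65 40 [641.1  99.3] 25.5
side z 75 47 [640.1  99.7] 25.2
side z 85 102 [640.5 100.2] 25.7
side z 95 86 [641.2  99.2] 25.0
side z 105 67 [641.4  99.8] 25.7
side z 115 70 [640.7 100.3] 26.4
side z 125 55 [641.7  99.3] 27.5
side z 155 35 [640.4 102.2] 20.6
side z 165 44 [641.3 102.3] 22.0
side z 175 45 [641.1 101.9] 23.2
side z 185 48 [640.5 101.9] 23.9
side z 195 79 [640.1 102.7] 24.2
```

```bash
python3 -m jog '[[[0.4,-2.3,0],[0,0,0],0.45],[[0.4,-2.3,-8],[0,0,0],0.45],[[0.4,-2.3,-18],[0,0,0],0.45],[[0.4,-2.3,-29],[0,0,0],0.45],[[0.4,-2.3,-40],[0,0,0],0.45],[[0.4,-2.3,-51],[0,0,0],0.45],[[0.4,-2.3,-60],[0,0,0],0.45],[[0.4,-2.3,-66],[0,0,0],0.45]]'
python3 -m jog '[[[0,0,-1],[0,0,0],0.45],[[0,0,-2],[0,0,0],0.45],[[0,0,-3],[0,0,0],0.45],[[0,0,-4],[0,0,0],0.45],[[0,0,-4.5],[0,0,0],0.45],[[0,0,-5],[0,0,0],0.45],[[0,0,-5],[0,0,0],0.45],[[0,0,-5],[0,0,0],0.45]]'
```

```text
time_s: 54.15
eef_pos: [641.8, 98.8, 160.5]
ee_rot: [-0.001, 0.726, 0.688, -0.001]
force: [0.2, -0.1, -1.5]
grip_width: 0.654
time_s: 54.82
eef_pos: [642.3, 98.8, 157.4]
ee_rot: [0.0, 0.726, 0.688, 0.0]
force: [0.4, -0.5, -1.1]
grip_width: 0.653
```

```bash
python3 -m jog '[[[0,0,-0.3],[0,0,0],0.45],[[0,0,-0.6],[0,0,0],0.45],[[0,0,-0.9],[0,0,0],0.45],[[0,0,-1.2],[0,0,0],0.45],[[0,0,-1.5],[0,0,0],0.45],[[0,0,-1.5],[0,0,0],0.45],[[0,0,-1.5],[0,0,0],0.45],[[0,0,-1.5],[0,0,0],0.45]]'
```

```text
time_s: 55.48
eef_pos: [642.2, 98.8, 155.8]
ee_rot: [-0.0, 0.726, 0.688, -0.0]
force: [0.1, 0.4, -1.2]
grip_width: 0.657
```

```bash
python3 -m jog '[[[0,0.4,-0.4],[0,0,0],0.45],[[0,0.8,-0.8],[0,0,0],0.45],[[0,0.8,-1.2],[0,0,0],0.45],[[0,0.8,-1.6],[0,0,0],0.45],[[0,0.8,-2],[0,0,0],0.45],[[0,0.8,-2],[0,0,0],0.45],[[0,0.8,-2],[0,0,0],0.45],[[0,0.8,-2],[0,0,0],0.45]]'
python3 -m jog '[[[0,0,-0.3],[0,0,0],0.45],[[0,0,-0.6],[0,0,0],0.45],[[0,0,-0.9],[0,0,0],0.45],[[0,0,-1.2],[0,0,0],0.45],[[0,0,-1.5],[0,0,0],0.45],[[0,0,-1.5],[0,0,0],0.45],[[0,0,-1.5],[0,0,0],0.45],[[0,0,-1.5],[0,0,0],0.45]]'
```

```text
time_s: 56.15
eef_pos: [642.2, 99.6, 153.8]
ee_rot: [-0.0, 0.726, 0.688, -0.0]
force: [0.6, 0.5, -0.9]
grip_width: 0.659
time_s: 56.82
eef_pos: [642.2, 99.6, 152.3]
ee_rot: [-0.0, 0.726, 0.688, 0.0]
force: [0.9, -0.5, -0.6]
grip_width: 0.659
```

```bash
python3 -m jog '[[[0,0,-0.3],[0,0,0],0.45],[[0,0,-0.6],[0,0,0],0.45],[[0,0,-0.9],[0,0,0],0.45],[[0,0,-1.2],[0,0,0],0.45],[[0,0,-1.5],[0,0,0],0.45],[[0,0,-1.5],[0,0,0],0.45],[[0,0,-1.5],[0,0,0],0.45],[[0,0,-1.5],[0,0,0],0.45]]'
```

```text
time_s: 57.48
eef_pos: [642.4, 99.6, 151.3]
ee_rot: [0.0, 0.726, 0.688, 0.0]
force: [-1.3, -1.5, 4.1]
grip_width: 0.651
```

```bash
python3 -m jog '[[[0,0,1],[0,0,0],0.3],[[0,0,1],[0,0,0],0.15],[[0,0,1],[0,0,0],0.1],[[0,0,1],[0,0,0],0.1],[[0,0,10],[0,0,0],0.1],[[0,0,30],[0,0,0],0.1],[[0,0,60],[0,0,0],0.1],[[0,0,90],[0,0,0],0.1]]' 35
python3 -m jog '[[[-20,0,35],[0,0,0],0.1],[[-50,0,65],[0,0,0],0.1],[[-85,0,80],[0,0,0],0.1],[[-120,0,80],[0,0,0],0.1],[[-155,0,80],[0,0,0],0.1],[[-190,0,80],[0,0,0],0.1],[[-220,0,80],[0,0,0],0.1],[[-250,0,80],[0,0,0],0.1]]'
python3 -m jog '[[[-30,0,0],[0,0,0],0.1],[[-50,0,0],[0,0,0],0.1],[[-60,0,0],[0,0,0],0.1],[[-60,0,0],[0,0,0],0.1],[[-60,0,0],[0,0,0],0.1],[[-60,0,0],[0,0,0],0.1],[[-60,0,0],[0,0,0],0.1],[[-60,0,0],[0,0,0],0.1]]'
python3 axis.py
python3 - <<'E'
from cups import *
p,X=rims("top")
ps=capture("side")
cv2.imwrite("pics/fin.png",np.hstack([cv2.resize(p["color"][130:330,140:540],(480,400))[:, :400],ps["color"][80:480,130:530]]))
E
```

```text
time_s: 58.15
eef_pos: [641.8, 99.6, 242.1]
ee_rot: [-0.0, 0.726, 0.688, -0.0]
force: [0.3, -0.3, 0.6]
grip_width: 0.901
time_s: 58.82
eef_pos: [390.4, 99.7, 321.4]
ee_rot: [0.0, 0.726, 0.688, 0.0]
force: [0.3, -0.4, 0.3]
grip_width: 0.902
time_s: 59.48
eef_pos: [332.9, 99.5, 320.6]
ee_rot: [-0.0, 0.726, 0.688, -0.0]
force: [-0.2, 0.1, -0.8]
grip_width: 0.898
[332.9  99.5 320.6] [-0.2  0.1 -0.8]
side z 35 36 [640.6  99.9] 21.6
side z 45 38 [641.2  99.2] 23.4
side z 55 39 [642.5  98.6] 25.4
side z 65 35 [642.1  99.4] 25.9
side z 75 45 [642.  99.] 27.0
side z 85 63 [642.6  98.8] 27.5
side z 95 42 [642.4  98.6] 26.5
side z 105 43 [641.6  99.8] 26.4
side z 115 71 [639.9 100.8] 25.7
side z 125 115 [640.8 100.3] 25.3
side z 135 91 [641.5 100. ] 25.8
side z 145 97 [641.3 100.3] 26.5
side z 155 137 [641.5  99.7] 27.3
[332.6  99.6 320.6] [-0.     0.726  0.688 -0.   ] [-0.05 -0.15  1.81 -0.    1.48  0.  ]
rim [185, 170, 24, 21, 89] fit [729.6 364.1] 37.9 enc [714.5 348.6] 31.7 z 95.2
rim [285, 195, 15, 12, 124] fit [642.7  98.6] 18.9 enc [644.7  99.3] 19.3 z 94.6
rim [180, 165, 26, 22, 111] fit [729.  363.5] 37.3 enc [720.2 356.4] 35.6 z 128.0
rim [281, 191, 22, 22, 168] fit [639.5  97.6] 24.8 enc [639.2  96.9] 26.5 z 129.8
rim [279, 186, 23, 24, 174] fit [641.   98.3] 27.3 enc [641.1  98.6] 29.5 z 158.1
```

View pics/fin.png

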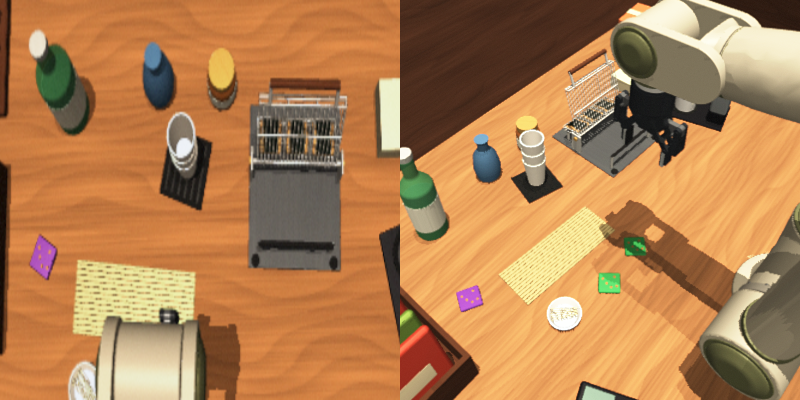

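Run:
```python
from h import *
p=capture("top");X=cloud(p)
P=X[(X[...,2]>215)&(X[...,2]<245)&(abs(X[...,0]-676)<30)&(abs(X[...,1]+150)<80)];print("bar",len(P),P.mean(0).round(1))
P=X[(abs(X[...,2]-112)<5)&(abs(X[...,0]-502)<45)&(abs(X[...,1]+405)<45)];print("can",cv2.minEnclosingCircle(P[:,:2].astype(np.float32)))
g=p["color"].max(-1)
for n in range(3): pass
m=(abs(X[...,0]-655)<35)&(abs(X[...,1]+150)<95)&(X[...,2]>30)&(X[...,2]<75);print("leaf",X[m].mean(0).round(1))
print(sensors.sense()["force"])
ctrl.finish_job()
```

```text
bar 315 [ 674.9 -150.8  228.4]
can ((502.6123046875, -405.8719787597656), 31.52635955810547)
leaf [ 653.1 -151.7   53.3]
[-0.08138905 -0.99234274  0.05410492]
the job is handed in; nothing more can be done
```

The job is done and handed in at about 60 s of the 210 s allowed. It reported no verdict.

- **Can:** I turned it about 114° on the plate. A close wrist view put the middle of its label where it should be for facing the window, within about 1 mm. The can's axis had moved less than 1 mm.
- **Rack and crackers:** I swung the rack back and laid all three crackers in lanes 0, 1 and 2, within about 2 mm of the lane middles, plain side up. One cracker had been knocked about 3 cm aside, so I measured it again before picking it. I then swung the bar over to the stop. The side and top pictures show all three nori side up on the catching leaf. At the last check the bar was back at its starting position.
- **Tumblers:** I saw only two used tumblers, and both are stacked in the one on the drip mat. The rims stand at about 89, 122 and 156 mm, and the axes agree within about 2 mm. I read about 4–6 N at the wrist as each one seated.

**Forces and checks:** The highest wrist force I read was about 25 N, during the rack swing. I did not measure the other objects on the counter at the end, but the last picture shows nothing moved or tipped. The cracker angles on the catching leaf were judged from pictures, not measured. No check failed.

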